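# Dock a lock control module and reset the test console

### The job

Take the lock control module with the orange grip out of the rack, slide it into the slot in the sloping face of the test console and press it in until it clicks and is fully home. Then take the red screwdriver that stands in the console's top, push the red reset button in its recess fully down with the blade tip so that the console registers the module, and stand the screwdriver back upright in its hole. Leave the module seated and the grey-gripped module in the rack, and do not knock over or push away the other things.

Things in the scene. Friction and masses are not known exactly. Their poses are not given: they have to be found in the camera images.
- module: Lock control module to be docked: flat dark slab 70 mm wide (its x), 12 thick (y), 120 long (z), 0.1 to 0.2 kg, ribbed ORANGE grip over the top 34 mm, brass contacts at the foot. Origin: middle of the foot; z points from foot to grip. Both narrow edges have a notch 4 mm deep, 19 to 31 mm above the foot, so it fits either way round (half a turn about z). It stands upright in a bay of the rack.
- spare_module: The same module with a GREY grip, standing in the other bay (the two may change places). Same frame and sizes. It stays in the rack.
- rack: Blue sheet-steel rack, base 88 x 116 x 3 mm, fixed. Origin: middle of its underside. Two bays at y = +28 and -28 mm, each a 15 mm gap (in y) between upright fins that reach 48 mm high; a module stands in a bay on the base (z = 3 mm), its width along the rack's x, its thickness along the rack's y.
- console: Test console, a desk case 162 mm deep (x), 122 mm wide (y), light grey with dark cheeks, fixed. Origin: middle of its underside. The front (toward -x) is 60 mm high; the face slopes up at 30 degrees away from the front to a level ledge at the back, 123 mm high.
- dock: Sloping face of the console. Origin: middle of the slot's mouth, on the face; x up the slope, y to the left, z straight out of the slot (30 degrees from vertical). Slot 72 mm long (x), 14 wide (y), 65 deep along -z: a module fully home has its foot at z = -65 mm and stands out 55. A flared lip 4 mm high widens the mouth to 79 x 21 mm. A sprung ball clicks into the notch near the end (5 to 10 N).
- reset_button (a joint): Travel of the sprung reset button in m: 0 released, 0.004 fully down (about 3 N); it counts as pressed above 0.003.
- button_cap (a point): Middle of the top of the red reset button's cap, 14 mm across. At rest it lies 4 mm below the face, in a round hole 16 mm wide with a red ring, 52 mm to the right of the slot (dock y = -52 mm, x = 0). It is pushed along the dock's -z.
- screwdriver: Red-handled screwdriver 184 mm long, 0.07 kg, standing tip down in the hole in the console's ledge. Its own y axis runs from tip to handle (up). Handle 25 mm thick, 85 long; shank 6 mm thick, 99 long. The origin lies 12.5 mm off the axis, on the handle's side; use the two points.
- screwdriver_tip (a point): Tip of the screwdriver's blade, on its axis.
- screwdriver_grip (a point): Middle of the screwdriver's handle, on its axis, 142 mm from the tip; about 166 mm above the worktop when it stands in its hole.
- tool_hole (a point): Middle of the screwdriver's hole, at the top of the console's ledge, 123 mm above the worktop. The hole is vertical and 13 mm wide; below it a holster tapers from 18 mm to 8 mm wide near the tip. The handle's shoulder rests on the ledge, the tip then about 99 mm below this point.
- oil_bottle: Oil bottle with red nozzle, 42 mm thick and 131 mm high, a bystander behind the console. Origin: middle of its underside.
- block_padlock: Grey block padlock, 41 x 53 x 24 mm, a bystander behind the rack.
- lock_cylinder: Brass lock cylinder lying on its side, 33 x 65 x 17 mm, a bystander behind the console.
There are look-alikes about, which are no part of the job. What is shaped like the module but blue or purple is not meant.

How it is judged (in metres and radians):
On the way, in this order (a step that is already met when the one before it is completed fails the run):
1. the orange-gripped module is fully home in the console's slot (z of module in the frame of dock below -0.0625 m and x of module in the frame of dock between -0.004 and 0.004 m and y of module in the frame of dock between -0.004 and 0.004 m and angle between the z axis of module and the z axis of dock, either way round below 0.06 rad), for 0.2 s.
2. the reset button is pressed down (more than 3 mm of its 4 mm) by the screwdriver while the module is home (all of step 1 and value of joint reset_button above 0.003 m and contact force between screwdriver and dock above 0.5 N), for 0.1 s.
At the end, for the whole second after the job is handed in: Module in the slot, foot within 2.5 mm of full depth, 4 mm of the middle, 0.06 rad of the slot's axis; button up again; screwdriver upright in its hole, handle middle 155 to 175 mm above the worktop, tip and handle within 15 mm of the hole's axis; both at rest (all of step 1 and value of joint reset_button below 0.001 m and distance between screwdriver_tip and tool_hole between 0.09 and 0.108 m and horizontal distance between each of screwdriver_tip, screwdriver_grip and tool_hole below 0.015 m and height (world z) of screwdriver_grip between 0.155 and 0.175 m and linear speed of each of screwdriver, module below 0.02 m/s); the robot touches nothing.
It fails at once if the grey-gripped module is moved more than 30 mm (distance of spare_module from where it was at the start of the episode above 0.03 m).
It fails at once if the oil bottle is knocked over (angle between oil_bottle's own z axis and vertical above 0.6 rad).
It fails at once if the padlock or the lock cylinder is pushed more than 50 mm away (distance of any of block_padlock, lock_cylinder from where it was at the start of the episode above 0.05 m).
It also fails if it takes over 72 s, if anything falls off the work surface, if the arm or the gripper's body presses on something with over 40 N, if the wrist force passes 120 N, or if a joint passes its speed limit or range.

### The arm

A 6-joint arm with a two-finger parallel gripper is mounted at the origin on a cart in front of the work surface, level with it; the furniture and walls round the work are solid. World frame = base frame: x ahead of the robot, y to its left, z up, the work surface at z = 0. Lengths are in mm, angles in rad, forces in N, time in s.
With the tool pointing down it reaches from about 300 to 825 mm from the base axis. Payload 5.4 kg.
Tool frame: the origin (TCP) lies on the centre line of the jaws, within the pads' length; the fingertips stand 14 mm ahead of it and the grasp point (between the pads) lies 5 mm behind it (tip_extent is the distance from the TCP to the fingertips, in mm); y points along the fingers, z is the direction in which the jaws open and shut, and the axes are right-handed (so a half turn about y gives the same grasp; the last joint's range is limited). The gripper opens to 92 mm and grips with 3 to 60 N. Pads are 20 mm wide; open, the fingers measure 128 mm over their backs; the gripper's body (75 mm by 189 mm) begins 69 mm behind the grasp point.
Start: joints at [-1.511, 0.158, 1.597, -0, 1.386, -0.21], TCP at [153.236, -554.188, 195.701] pointing down, gripper open.
Joint ranges: [-2.91, 2.91], [-0.94, 2.29], [0.18, 2.7], [-1.29, 4.43], [0.17, 2.64], [-3, 3]. Speed limits (rad/s): [2.57, 2.57, 3.14, 3.14, 3.14, 3.14].

### API

Orientations are given as a unit quaternion [x, y, z, w].
In Python, from workcell import observe, read_camera, close_job, tip_extent gives the robot as it stands.
- The arm moves only by the tool move_arm, never from a script. Its argument "motion" is a list of rows, each a list of 7 numbers: the shift along the tool's x, y, z in mm, then the turn, a rotation vector about the tool's x, y, z in rad, then the finger opening in mm, from 0 to 91.9. In form: [[tx, ty, tz, ax, ay, az, claw], ...]. A call has 1 to 12 rows; each row is the pose to reach, as a shift and turn from the pose measured when the call began, along the tool's axes at that moment; what a row does not reach only later rows make up. A row lasts 1/10 s, in which the tool goes at most 50 mm and 8.59 degrees, less where a joint would pass 70% of its speed; a pose out of reach is approached as far as the arm can. A call with a gripper value outside its range is refused whole. The fingers move at their own pace and stop on an object; "newtons" is the grip in N (left out, the last holds). Time passes only in rows, so rows that repeat a pose let the fingers close. It gives the time, the measured TCP pose, the force and the opening at its end, in the units of the state.
- observe(): the state, without advancing time (a new reading comes with each control period).
- read_camera(name): name is "side" or "top" or "wrist"; returns a dict with "pixels" (400x640x3 uint8, red, green, blue), "z_map" (400x640 float32, mm along the optical axis (not along the pixel's ray), 0 where there is no reading), "fx", "fy", "cx", "cy" (pixels), "origin" and "attitude" of the camera in the world; the wrist camera has in their place "T_tool_cam" (4x4, takes a point from camera to tool coordinates, whose origin is the TCP and whose axes are the tool frame's). Camera axes: x right, y up, looking along -z (the intrinsics and any distortion apply to the point x, -y, -z); pixel columns grow to the right and rows downward; lengths in mm; the calibration is good to about 2 mm. A picture is of the moment at which its call begins: read the wrist's pose just before it.
- close_job(): hands the job in, once; it reports no verdict.
The state is a dict: "time_s": time; "q": joint angles; "qvel": joint speeds; "effort": joint torques, N m; "tool_pos": TCP position; "ee_rot": TCP orientation; "wrist_force": force on the tool from outside, world axes, zero at the start; "moment": the same for the moment, N m; "finger_gap": finger opening in mm.
Only numpy, scipy, OpenCV 4.12 (cv2) and the standard library are available. Lean on these libraries where they do the work, as an engineer would, in place of code of your own. Each camera call takes 0.05 s, during which the arm holds its last target. There are 200 camera calls.

## Working session

There is one attempt and no reset: what is moved stays moved. The work goes in short steps, Python scripts to look and compute and a tool call to move; the robot and the scene stay as the last step left them, time stands still between calls to the robot, and variables do not carry over. Pictures are saved under pics/ and viewed, on a budget of 10 in all, crops included, one or two more only if the job needs it, and the job is handed in when it is done.

Besides the shell and the picture viewer there is one more tool, called in YAML: its name, and indented under it one key for each argument. move_arm: Moves the arm, as the interface text tells. Its arguments: {"type":"object","properties":{"motion":{"type":"array"},"newtons":{"type":"number"}},"required":["motion"]}

```bash
mkdir -p pics; ls; cat > h.py <<'E'
import numpy as np, cv2
from scipy.spatial.transform import Rotation as R
from workcell import observe, read_camera, close_job, tip_extent
def cam(name):
    s=observe(); c=read_camera(name)
    if name=="wrist":
        T=np.array(c["T_tool_cam"]); Rt=R.from_quat(s["ee_rot"]).as_matrix()
        c["R"]=Rt@T[:3,:3]; c["o"]=Rt@T[:3,3]+np.array(s["tool_pos"])
    else:
        a=np.array(c["attitude"]); c["R"]=R.from_quat(a).as_matrix() if a.size==4 else a; c["o"]=np.array(c["origin"])
    return c
def cloud(c):
    z=c["z_map"]; v,u=np.mgrid[:400,:640]
    p=np.stack([(u-c["cx"])/c["fx"]*z,-(v-c["cy"])/c["fy"]*z,-z],-1)
    P=p@c["R"].T+c["o"]; P[z<=0]=np.nan; return P
def save(c,n): cv2.imwrite(f"pics/{n}.png",c["pixels"][:,:,::-1])
E
python3 - <<'E'
from h import *
print(observe())
for n in("side","top"):
    c=cam(n); save(c,n+"0"); np.savez(n+"0.npz",P=cloud(c),px=c["pixels"]); print({k:v for k,v in c.items() if k not in("pixels","z_map")})
a=[cv2.imread(f"pics/{n}0.png") for n in("side","top")]
cv2.imwrite("pics/both.png",cv2.resize(np.vstack(a),None,fx=.75,fy=.75))
E
```

```text
pics
{'time_s': 0.0, 'q': array([-1.51112230e+00,  1.59033982e-01,  1.59821831e+00, -7.15550933e-06,
        1.38620861e+00, -2.10086723e-01]), 'qvel': array([-0.00057635, -0.00024027,  0.00043176, -0.00016607, -0.00118046,
        0.00237494]), 'effort': array([-9.60072030e-04, -3.85576093e+01, -3.22105336e+01,  7.00356555e-02,
        3.79576057e-02, -1.51148702e-04]), 'tool_pos': array([ 153.18234828, -553.5353878 ,  194.73439979]), 'ee_rot': array([-0.09503918,  0.70134291, -0.70002521,  0.09513348]), 'wrist_force': array([ 0.29521977,  0.55172598, -0.58571152]), 'moment': array([ 0.00627834, -0.00013923, -0.01046789]), 'finger_gap': 92.04316840081367}
{'fx': 481.510642085936, 'fy': 481.510642085936, 'cx': 322.80053892373115, 'cy': 206.5426108316827, 'origin': array([ 298.52002139, 1010.30592187, 1096.80385525]), 'attitude': array([-0.0502673 ,  0.43934614,  0.88997266, -0.11134102]), 'R': array([[-0.97015275,  0.15401144, -0.18730753],
       [-0.24235041, -0.58915629,  0.77081849],
       [ 0.00836145,  0.79320574,  0.60889633]]), 'o': array([ 298.52002139, 1010.30592187, 1096.80385525])}
{'fx': 382.7662925964737, 'fy': 382.7662925964737, 'cx': 319.451572267033, 'cy': 197.17510189024807, 'origin': array([ 465.12669616, -198.22291977, 1480.91717646]), 'attitude': array([-0.04219329,  0.03710639,  0.70628803, -0.7056912 ]), 'R': array([[-4.39319390e-04,  9.93711204e-01, -1.11972541e-01],
       [-9.99973767e-01, -1.24609839e-03, -7.13526779e-03],
       [-7.22992434e-03,  1.11966469e-01,  9.93685684e-01]]), 'o': array([ 465.12669616, -198.22291977, 1480.91717646])}
```

View pics/both.png

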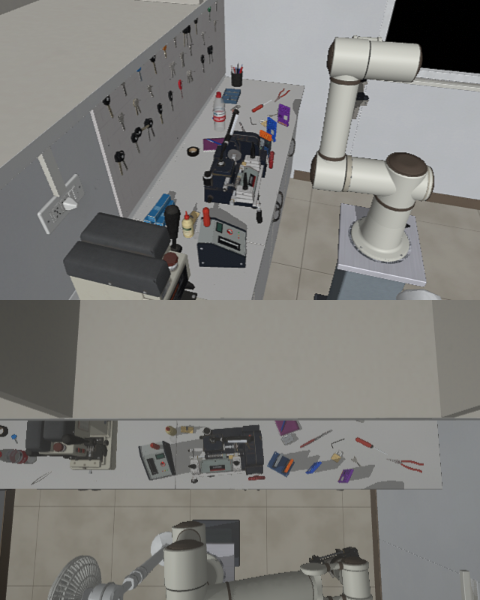

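The overview shows the bench with the console near top-view pixel (207,213), the rack near (377,216), and a key machine between them. I'll zoom in on both.

```bash
python3 - <<'E'
from h import *
a=cv2.imread("pics/top0.png")[160:255,170:490]; b=cv2.imread("pics/side0.png")[130:370,250:420]
a=cv2.resize(a,None,fx=2.5,fy=2.5,interpolation=cv2.INTER_CUBIC)
b=cv2.resize(b,None,fx=1.45,fy=1.45,interpolation=cv2.INTER_CUBIC)
o=np.zeros((600,800,3),np.uint8); o[:a.shape[0],:a.shape[1]]=a
o[240:240+b.shape[0],:b.shape[1]]=b
b2=cv2.resize(cv2.imread("pics/side0.png")[130:220,330:450],None,fx=4,fy=4,interpolation=cv2.INTER_CUBIC)
o[240:600,300:780]=b2
cv2.imwrite("pics/crop.png",o)
d=np.load("top0.npz");P=d["P"];px=d["px"]
hsv=cv2.cvtColor(px,cv2.COLOR_RGB2HSV)
def blobs(m,P,nm,k=15):
    n,l,s,ce=cv2.connectedComponentsWithStats(m.astype(np.uint8))
    for i in range(1,n):
        if s[i,4]>=k: print(nm,ce[i].round(),s[i,4],np.nanmedian(P[l==i],0).round(),np.nanmax(P[l==i],0).round(),np.nanmin(P[l==i],0).round())
for nm in("top","side"):
    d=np.load(nm+"0.npz");P=d["P"];px=d["px"];hsv=cv2.cvtColor(px,cv2.COLOR_RGB2HSV);H,S,V=hsv[...,0],hsv[...,1],hsv[...,2]
    ok=(P[...,2]<350)&(P[...,2]>0)&(P[...,0]>200)
    blobs(((H<5)|(H>174))&(S>130)&(V>70)&ok,P,nm+" red",8)
    blobs((H>=6)&(H<16)&(S>150)&(V>100)&ok,P,nm+" orange",8)
    blobs((H>98)&(H<112)&(S>120)&(V>60)&ok,P,nm+" blue")
E
```

```text
top red [484. 190.] 85 [ 657. -819.   22.] [ 680. -783.   29.] [ 637. -854.   12.]
top red [202. 193.] 13 [623. 206. 207.] [630. 210. 215.] [616. 200. 204.]
top red [547. 215.] 21 [  561. -1059.    10.] [  565. -1022.    17.] [  553. -1094.     3.]
top red [539. 221.] 11 [  538. -1028.     9.] [  546. -1010.    14.] [  531. -1043.     4.]
top red [553. 226.] 21 [  519. -1080.     9.] [  527. -1050.    15.] [  511. -1111.     3.]
top orange [385. 221.] 75 [ 536. -421.  122.] [ 565. -403.  128.] [ 505. -439.   89.]
top blue [ 18. 182.] 25 [693. 993.   5.] [ 701. 1010.   13.] [684. 981.   0.]
side red [321.  93.] 17 [  827. -1103.   113.] [  832. -1098.   136.] [  821. -1131.    93.]
side red [239. 112.] 38 [ 955. -429.  321.] [ 960. -418.  342.] [ 950. -445.  301.]
side red [381. 124.] 14 [  519. -1056.    11.] [  542. -1014.    15.] [  507. -1103.     5.]
side red [291. 126.] 44 [ 806. -555.  220.] [ 821. -544.  231.] [ 795. -574.  206.]
side red [343. 144.] 57 [ 655. -816.   21.] [ 674. -775.   31.] [ 633. -855.    4.]
side red [291. 156.] 24 [ 801. -534.  100.] [ 830. -525.  108.] [
[... 288 characters left out ...]
6 [616. 212. 173.] [629. 220. 210.] [608. 197. 127.]
side red [248. 288.] 37 [712. 169. 105.] [719. 176. 129.] [705. 163.  94.]
side red [305. 310.] 15 [544. 189.  88.] [551. 198.  96.] [533. 181.  85.]
side orange [354. 180.] 137 [ 531. -415.  112.] [ 562. -396.  128.] [ 502. -444.   91.]
side blue [361. 166.] 151 [ 528. -545.   96.] [ 550. -516.  127.] [ 500. -568.   37.]
side blue [365. 182.] 18 [ 504. -526.   39.] [ 513. -519.   56.] [ 498. -532.   21.]
side blue [354. 199.] 29 [ 522. -404.   41.] [ 533. -399.   51.] [ 513. -414.   12.]
side blue [208. 278.] 337 [861. 130.  62.] [897. 169.  69.] [841.  33.   5.]
side blue [217. 284.] 267 [841. 128.  34.] [849. 169.  59.] [819.  37.   4.]
```

View pics/crop.png

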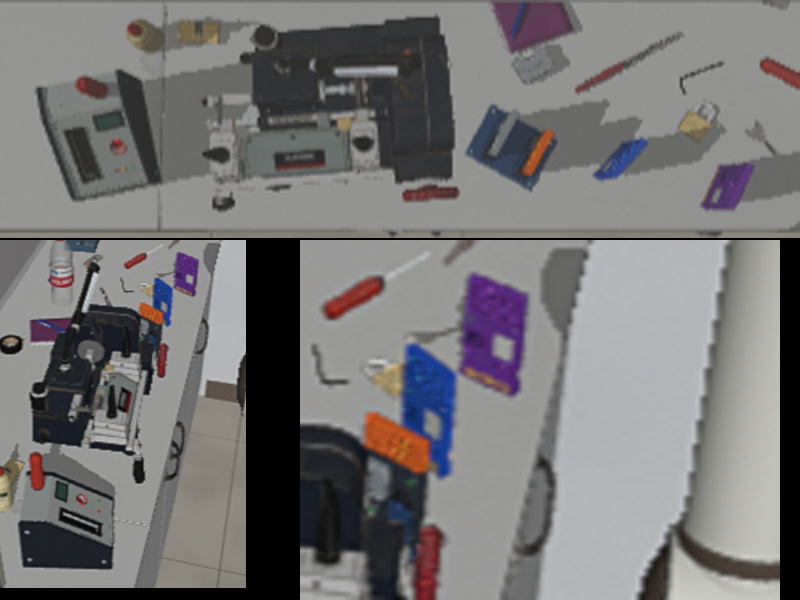

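The crops show the orange module in the right bay of the blue rack (crop (538,152)) and the grey one to its left. The console's slot is at crop (83,153), the red button at (118,147) and the screwdriver handle at (91,87). The blue and purple look-alikes stand further right. Next is a closer wrist view.

```bash
cat >> h.py <<'E'
def frame(y,z):
    y=np.array(y,float);y/=np.linalg.norm(y);z=np.array(z,float);z-=y*(z@y);z/=np.linalg.norm(z)
    return np.stack([np.cross(y,z),y,z],1)
def go(p,Rt):
    s=observe();R0=R.from_quat(s["ee_rot"]).as_matrix()
    for f in(1,-1):
        M=Rt.copy(); M[:,0]*=f;M[:,2]*=f
        print("shift",(R0.T@(np.array(p)-s["tool_pos"])).round(1),"turn",R.from_matrix(R0.T@M).as_rotvec().round(3),"flip" if f<0 else "")
E
python3 - <<'E'
from h import *
s=observe();print(R.from_quat(s["ee_rot"]).as_matrix().round(3),tip_extent() if callable(tip_extent) else tip_extent)
c=cam("wrist");print(np.array(c["T_tool_cam"]).round(3),c["fx"],c["fy"],c["cx"],c["cy"])
P=np.load("top0.npz")["P"].reshape(-1,3);P2=np.load("side0.npz")["P"].reshape(-1,3)
for Q in(P,P2):
    k=(Q[:,2]>300)&(abs(Q[:,1])<700)&(Q[:,0]>350)&(Q[:,0]<1100)
    for y in range(-600,700,200):
        q=Q[k&(abs(Q[:,1]-y)<100)]
        if len(q):print(y,q.min(0).round(),len(q))
# width direction: orange top points & grey top
d=np.load("top0.npz");P=d["P"];hsv=cv2.cvtColor(d["px"],cv2.COLOR_RGB2HSV)
m=(hsv[...,0]>=6)&(hsv[...,0]<16)&(hsv[...,1]>140)&(P[...,2]>112)&(abs(P[...,1]+420)<60)
q=P[m][:,:2];u=np.linalg.svd(q-q.mean(0))[2][0];print("orange",q.mean(0),P[m][:,2].mean(),u,np.ptp((q-q.mean(0))@u))
m=(abs(P[...,1]+400)<120)&(abs(P[...,0]-540)<90)&(P[...,2]>110)&(hsv[...,1]<70)
print(P[m].round()[:60:3])
go([500,-400,330],frame([0,0,-1],[.55,.83,0]))
E
```

```text
[[-0.964 -0.     0.267]
 [-0.267  0.002 -0.964]
 [-0.    -1.    -0.002]] 14.0
[[-1.00000e-03 -9.63000e-01 -2.70000e-01 -7.59150e+01]
 [-0.00000e+00  2.70000e-01 -9.63000e-01 -1.88594e+02]
 [ 1.00000e+00 -0.00000e+00 -0.00000e+00  1.38000e-01]
 [ 0.00000e+00  0.00000e+00  0.00000e+00  1.00000e+00]] 302.3674653223089 302.3674653223089 316.078846165871 193.60272035908255
-600 [ 598. -700.  844.] 21795
-400 [ 598. -500.  845.] 19232
-200 [ 598. -300.  300.] 19387
0 [ 599. -100.  846.] 19035
200 [599. 100. 848.] 22722
400 [571. 300. 300.] 1851
600 [568. 500. 300.] 2140
-600 [ 925. -700.  300.] 1318
-400 [ 937. -500.  300.] 1801
-200 [ 616. -300.  300.] 2509
0 [ 597. -100.  300.] 3423
200 [596. 100. 300.] 9023
400 [569. 300. 300.] 21479
600 [565. 500. 300.] 33209
orange [ 533.59763071 -420.80774043] 122.50774296638063 [-0.8736529  0.4865497] 67.93418968653202
[[ 630. -334.  868.]
 [ 630. -378.  867.]
 [ 630. -398.  867.]
 [ 630. -424.  867.]
 [ 630. -432.  867.]
 [ 630. -444.  867.]
 [ 630. -463.  866.]
 [ 630. -486.  867.]
 [ 630. -498.  866.]
 [ 630. -506.  867.]
 [ 630. -516.  866.]
 [ 629. -283.  866.]
 [ 628. -288.  868.]
 [ 629. -293.  865.]
 [ 628. -298.  867.]
 [ 629. -303.  866.]
 [ 629. -308.  864.]
 [ 629. -313.  867.]
 [ 629. -318.  865.]
 [ 629. -323.  865.]]
shift [-375.3 -134.9  -55.9] turn [ 0.000e+00 -2.287e+00 -2.000e-03] 
shift [-375.3 -134.9  -55.9] turn [0.001 0.855 0.   ] flip
```

move_arm:
  motion:
    - [-375,-135,-56,0,0.855,0,60]
    - [-375,-135,-56,0,0.855,0,60]
    - [-375,-135,-56,0,0.855,0,60]
    - [-375,-135,-56,0,0.855,0,60]
    - [-375,-135,-56,0,0.855,0,60]
    - [-375,-135,-56,0,0.855,0,60]
    - [-375,-135,-56,0,0.855,0,60]
    - [-375,-135,-56,0,0.855,0,60]
    - [-375,-135,-56,0,0.855,0,60]
    - [-375,-135,-56,0,0.855,0,60]
    - [-375,-135,-56,0,0.855,0,60]
    - [-375,-135,-56,0,0.855,0,60]

```text
time_s: 1.35
tool_pos: [498.3, -400.5, 329.1]
ee_rot: [0.204, 0.678, -0.676, -0.205]
wrist_force: [0.0, -0.5, 0.5]
finger_gap: 59.5
```

```bash
python3 - <<'E'
from h import *
s=observe();print(s["tool_pos"],s["q"],s["finger_gap"])
c=cam("wrist");save(c,"w1");P=cloud(c);np.savez("w1.npz",P=P,px=c["pixels"],R=c["R"],o=c["o"])
hsv=cv2.cvtColor(c["pixels"],cv2.COLOR_RGB2HSV)
m=(hsv[...,0]>=5)&(hsv[...,0]<17)&(hsv[...,1]>130)&(abs(P[...,1]+420)<70)
t=m&(P[...,2]>115)
q=P[t][:,:2];r=cv2.minAreaRect(q.astype(np.float32));print(t.sum(),r,np.nanmedian(P[t][:,2]),cv2.boxPoints(r))
E
```

```text
[ 498.2967067  -400.54060957  329.11409425] [-8.65938359e-01  2.82932112e-01  1.19288397e+00  3.94426960e-04
  1.66876157e+00  1.29176344e+00] 59.51958375737567
490 ((534.4124145507812, -422.761962890625), (12.055309295654297, 68.85330200195312), 60.97726821899414) 122.27781974183529 [[ 501.38446 -411.33038]
 [ 561.5916  -444.73505]
 [ 567.44037 -434.19354]
 [ 507.23322 -400.78888]]
```

View pics/w1.png

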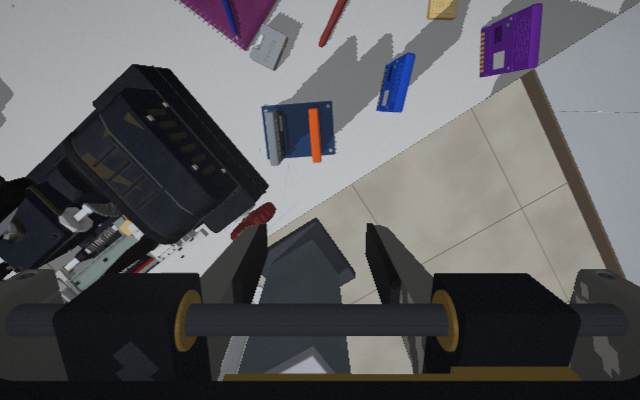

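The wrist view shows the orange module's top at (315,135) with the grey one at (278,135). I'll check clearance to the machine and work out the approach.

```bash
python3 - <<'E'
from h import *
n=np.array([.485,.874]);w=np.array([.875,-.485])
for f in("top0","side0","w1"):
    P=np.load(f+".npz")["P"].reshape(-1,3);d=P[:,:2]-[534,-423];a=d@n;b=d@w
    k=(abs(a)<150)&(abs(b)<80)&(P[:,2]>130)&(P[:,2]<400);print(f,k.sum(), P[k].min(0) if k.any() else '',a[k].min() if k.any() else'',P[k].max(0) if k.any() else'')
M=frame([0,0,-1],[-.485,-.874,0])
go([534.4,-422.8,165],M);go([534.4,-422.8,101],M)
E
```

```text
top0 164 [ 530.73814689 -297.52281918  148.08360047] 112.10686001175578 [ 606.79232285 -254.72297916  208.42847694]
side0 88 [ 529.89624071 -296.22749698  151.32809522] 113.01392646611056 [ 601.26265164 -256.55021649  209.1270605 ]
w1 6762 [ 472.54065841 -445.69545014  130.0497147 ] -45.79782575973172 [ 611.24359922 -253.33361433  399.99418029]
shift [-42.8 164.2  -1.3] turn [ 0.001 -0.08   0.002] 
shift [-42.8 164.2  -1.3] turn [-4.000e-03  3.061e+00  2.000e-03] flip
shift [-42.9 228.2  -1.2] turn [ 0.001 -0.08   0.002] 
shift [-42.9 228.2  -1.2] turn [-4.000e-03  3.061e+00  2.000e-03] flip
```

move_arm:
  motion:
    - [-43,130,-1,0,-0.08,0,40]
    - [-43,130,-1,0,-0.08,0,40]
    - [-43,164,-1,0,-0.08,0,40]
    - [-43,164,-1,0,-0.08,0,40]
    - [-43,164,-1,0,-0.08,0,40]
    - [-43,180,-1,0,-0.08,0,40]
    - [-43,196,-1,0,-0.08,0,40]
    - [-43,212,-1,0,-0.08,0,40]
    - [-43,228,-1,0,-0.08,0,40]
    - [-43,228,-1,0,-0.08,0,40]
  newtons: 30

```text
time_s: 2.4
tool_pos: [532.8, -421.4, 97.6]
ee_rot: [0.175, 0.686, -0.683, -0.18]
wrist_force: [0.6, 0.6, -0.0]
finger_gap: 40.1
```

```bash
python3 - <<'E'
from h import *
s=observe();print(s["tool_pos"],s["q"],s["finger_gap"],s["wrist_force"])
M=frame([0,0,-1],[-.485,-.874,0]);go([534.4,-422.8,101],M)
c=cam("wrist");save(c,"w2")
E
```

```text
[ 532.80511161 -421.38039792   97.5667804 ] [-8.46868413e-01  5.10451152e-01  1.35414747e+00  5.77328658e-04
  1.28537854e+00  1.23087986e+00] 40.08270414268644 [ 0.61669385  0.55179207 -0.02179922]
shift [-2.1 -3.5  0.5] turn [ 0.003 -0.001  0.008] 
shift [-2.1 -3.5  0.5] turn [-0.012  3.141  0.005] flip
```

View pics/w2.png

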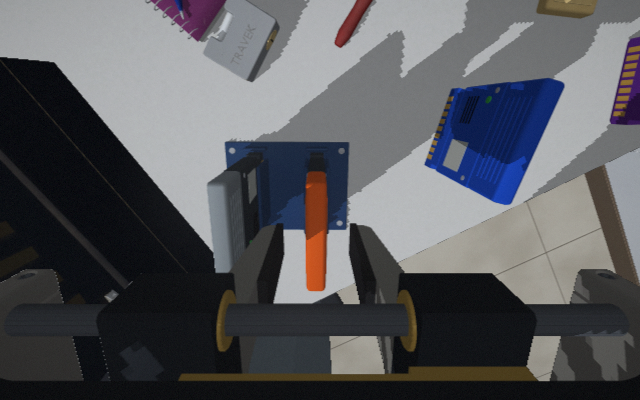

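The orange grip (316,230) sits centred between the fingers, which are at about columns 280 and 352. I'll close on it.

move_arm:
  motion:
    - [-2,-3,0,0,0,0,40]
    - [-2,-3,0,0,0,0,20]
    - [-2,-3,0,0,0,0,5]
    - [-2,-3,0,0,0,0,5]
    - [-2,-3,0,0,0,0,5]
    - [-2,-3,0,0,0,0,5]
    - [-2,-3,0,0,0,0,5]
    - [-2,-3,0,0,0,0,5]
  newtons: 45

```text
time_s: 3.25
tool_pos: [535.4, -423.2, 102.6]
ee_rot: [0.176, 0.686, -0.683, -0.179]
wrist_force: [-0.7, 0.2, 2.7]
finger_gap: 9.6
```

```bash
python3 - <<'E'
from h import *
s=observe();print(s["tool_pos"],s["finger_gap"],s["wrist_force"],R.from_quat(s["ee_rot"]).as_matrix().round(4))
# console fit from side view + top: face plane, green/red etc
for f in("top0","side0"):
    d=np.load(f+".npz");P=d["P"];px=d["px"]
    m=(P[...,0]>440)&(P[...,0]<680)&(P[...,1]>110)&(P[...,1]<300)&(P[...,2]>55)&(P[...,2]<135)
    hsv=cv2.cvtColor(px,cv2.COLOR_RGB2HSV)
    q=P[m&(hsv[...,2]>110)&(hsv[...,1]<60)]
    # ransac planes
    rng=np.random.default_rng(0);rem=q
    for _ in range(2):
        best=None
        for i in range(400):
            a=rem[rng.choice(len(rem),3,False)];nn=np.cross(a[1]-a[0],a[2]-a[0]);nn/=np.linalg.norm(nn)+1e-9
            k=abs((rem-a[0])@nn)<2.5
            if best is None or k.sum()>best.sum():best=k
        r=rem[best];cc=r.mean(0);v=np.linalg.svd(r-cc)[2][2];v*=np.sign(v[2]);print(f,len(r),cc.round(1),v.round(3),r.min(0).round(),r.max(0).round());rem=rem[~best]
E
```

```text
[ 535.3963023  -423.24529645  102.61744393] 9.59001447049967 [-0.71820136  0.19614586  2.69055892] [[-0.8742 -0.0032 -0.4856]
 [ 0.4856  0.0045 -0.8742]
 [ 0.0049 -1.     -0.0023]]
top0 370 [544.4 206.9  91.8] [-0.466 -0.107  0.878] [477. 152.  56.] [612. 273. 130.]
top0 138 [553.  216.9 102. ] [-0.468 -0.12   0.876] [470. 157.  64.] [608. 284. 128.]
side0 759 [542.7 210.5  93.8] [-0.485 -0.107  0.868] [471. 149.  57.] [608. 276. 128.]
side0 304 [615.7 239.7 124.2] [ 0.002 -0.016  1.   ] [577. 175. 121.] [647. 281. 128.]
```

```bash
python3 - <<'E'
from h import *
for f in("top0","side0"):
    P=np.load(f+".npz")["P"].reshape(-1,3)
    for xa,xb in((300,420),(420,500),(500,600)):
        k=(P[:,1]>-330)&(P[:,1]<110)&(P[:,0]>xa)&(P[:,0]<xb)&(P[:,2]<600);print(f,xa,np.nanmax(P[k,2]) if k.any() else'')
c=cam("top")
yw=np.radians(12.7);n=np.array([-.5*np.cos(yw),-.5*np.sin(yw),.866]);p0=np.array([543.5,208.5,92.8])
def ray(u,v):
    d=c["R"]@np.array([(u-c["cx"])/c["fx"],-(v-c["cy"])/c["fy"],-1]);t=n@(p0-c["o"])/(n@d);return c["o"]+t*d
D=ray(203.2,221.2);B=ray(170+118/2.5,160+147/2.5);print("slot",D,"btn",B)
dx=np.array([.866*np.cos(yw),.866*np.sin(yw),.5]);dy=np.cross(n,dx);print("dy",(B-D)@dy,(B-D)@dx)
M=frame(-n,-dy);s=observe()
T=D+n*200-dx*60;print("T",T);go(T,M)
E
```

```text
top0 300 -131.8049939032628
top0 420 138.3492103531146
top0 500 246.82504261303234
side0 300 4.7099387170067075
side0 420 155.06074552399923
side0 500 247.0788245793849
slot [534.35765991 234.58335655  90.96146557] btn [543.12422775 184.22667546  89.50728806]
dy -51.049732299652746 -2.908227042419686
T [386.11543061 201.17552733 234.16146557]
shift [ 434.4 -128.3 -473.7] turn [-0.187 -0.713  0.504] 
shift [ 434.4 -128.3 -473.7] turn [-0.633  2.342 -0.235] flip
```

move_arm:
  motion:
    - [0,-20,0,0,0,0,5]
    - [0,-40,0,0,0,0,5]
    - [0,-60,0,0,0,0,5]
    - [0,-100,0,0,0,0,5]
    - [0,-150,0,0,0,0,5]
    - [0,-200,0,0,0,0,5]
    - [0,-250,0,0,0,0,5]
    - [0,-280,0,0,0,0,5]

```text
time_s: 4.1
tool_pos: [536.6, -424.8, 387.3]
ee_rot: [0.177, 0.685, -0.684, -0.177]
wrist_force: [0.5, -0.9, -0.3]
finger_gap: 9.4
```

```bash
python3 - <<'E'
from h import *
yw=np.radians(14);n=np.array([-.5*np.cos(yw),-.5*np.sin(yw),.866])
dx=np.array([.866*np.cos(yw),.866*np.sin(yw),.5]);dy=np.cross(n,dx)
M=frame(-n,-dy);go([380,-100,380],M);go([386,201,280],M);go([386,201,234],M)
E
```

```text
shift [ 294.6    7.4 -207.9] turn [-0.196 -0.734  0.498] 
shift [ 294.6    7.4 -207.9] turn [-0.622  2.323 -0.245] flip
shift [ 435.5  107.6 -473.9] turn [-0.196 -0.734  0.498] 
shift [ 435.5  107.6 -473.9] turn [-0.622  2.323 -0.245] flip
shift [ 435.5  153.6 -473.9] turn [-0.196 -0.734  0.498] 
shift [ 435.5  153.6 -473.9] turn [-0.622  2.323 -0.245] flip
```

move_arm:
  motion:
    - [295,7,-208,-0.196,-0.734,0.498,5]
    - [295,7,-208,-0.196,-0.734,0.498,5]
    - [295,7,-208,-0.196,-0.734,0.498,5]
    - [295,7,-208,-0.196,-0.734,0.498,5]
    - [295,7,-208,-0.196,-0.734,0.498,5]
    - [295,7,-208,-0.196,-0.734,0.498,5]
    - [295,7,-208,-0.196,-0.734,0.498,5]
    - [295,7,-208,-0.196,-0.734,0.498,5]
    - [295,7,-208,-0.196,-0.734,0.498,5]

```text
time_s: 5.0
tool_pos: [379.0, -98.6, 380.6]
ee_rot: [0.098, 0.699, -0.657, 0.265]
wrist_force: [0.1, -1.1, -1.8]
finger_gap: 9.6
```

```bash
python3 - <<'E'
from h import *
s=observe();print(s["tool_pos"],s["q"],s["finger_gap"])
yw=np.radians(14);n=np.array([-.5*np.cos(yw),-.5*np.sin(yw),.866])
dx=np.array([.866*np.cos(yw),.866*np.sin(yw),.5]);dy=np.cross(n,dx)
M=frame(-n,-dy);go([386,201,280],M);go([386,201,234],M)
E
```

```text
[378.98683169 -98.57548505 380.58447682] [-1.06778302 -0.82573238  2.07975212  0.5097959   1.71733866  0.37739244] 9.558513667474582
shift [ -18.9  126.1 -289.2] turn [-0.002  0.002 -0.   ] 
shift [ -18.9  126.1 -289.2] turn [-0.    -3.14   0.004] flip
shift [   4.1  165.9 -289.4] turn [-0.002  0.002 -0.   ] 
shift [   4.1  165.9 -289.4] turn [-0.    -3.14   0.004] flip
```

move_arm:
  motion:
    - [4,166,-289,0,0,0,5]
    - [4,166,-289,0,0,0,5]
    - [4,166,-289,0,0,0,5]
    - [4,166,-289,0,0,0,5]
    - [4,166,-289,0,0,0,5]
    - [4,166,-289,0,0,0,5]
    - [4,166,-289,0,0,0,5]
    - [4,166,-289,0,0,0,5]
    - [4,166,-289,0,0,0,5]

```text
time_s: 5.9
tool_pos: [384.4, 203.0, 231.1]
ee_rot: [0.094, 0.7, -0.656, 0.266]
wrist_force: [0.6, 0.3, -1.0]
finger_gap: 9.6
```

```bash
python3 - <<'E'
from h import *
s=observe();print(s["tool_pos"],s["q"],s["finger_gap"])
c=cam("wrist");save(c,"w3");P=cloud(c);np.savez("w3.npz",P=P,px=c["pixels"],R=c["R"],o=c["o"],t=s["tool_pos"],e=s["ee_rot"])
E
```

```text
[384.43646493 202.9937519  231.0719704 ] [ 0.1791191  -0.78806101  2.34906499  0.03808764  1.06419405  1.48809313] 9.557847790861626
```

View pics/w3.png

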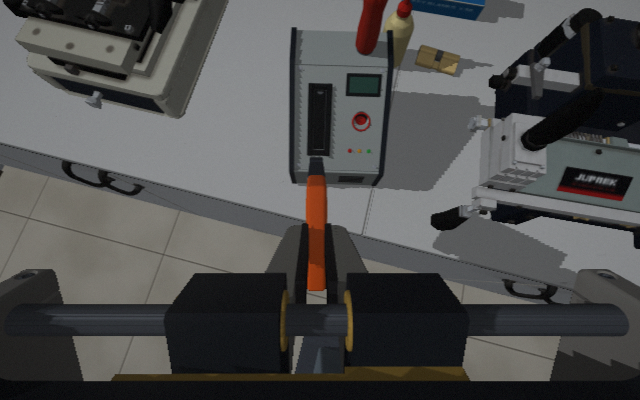

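Slot rectangle spans (309–332, 83–155), button is at (361,121), screwdriver handle bottom at (366,50), and the held module is at (316,230) with its foot at about (316,160). Now measuring these and the held module's pose.

```bash
python3 - <<'E'
from h import *
d=np.load("w3.npz");P=d["P"];px=d["px"];Rc=d["R"];o=d["o"];Rt=R.from_quat(d["e"]).as_matrix()
L=(P-d["t"])@Rt
k=(abs(L[...,2])<12)&(L[...,1]>-25)&(L[...,1]<125)&(L[...,0]>-50)&(L[...,0]<45)
for a in range(-25,125,10):
    q=L[k&(L[...,1]>=a)&(L[...,1]<a+10)]
    if len(q):print(a,len(q),np.median(q,0).round(1),q.min(0).round(1),q.max(0).round(1))
hsv=cv2.cvtColor(px,cv2.COLOR_RGB2HSV)
V=hsv[...,2]
m=np.zeros_like(V,bool);m[45:180,300:375]=1
f=m&(V>95)&(hsv[...,1]<50)&(P[...,2]>60)&(P[...,2]<120)
q=P[f];
for _ in range(5):
    cc=q.mean(0);n=np.linalg.svd(q-cc)[2][2];n*=np.sign(n[2]);r=abs((P[f]-cc)@n);q=P[f][r<2.5]
print("plane",len(q),cc,n,np.degrees(np.arccos(n[2])),np.degrees(np.arctan2(-n[1],-n[0])))
n30=np.array([*(n[:2]/np.linalg.norm(n[:2])*.5),.866])
c=read_camera("wrist")
def ray(u,v,h=0):
    dd=Rc@np.array([(u-c["cx"])/c["fx"],-(v-c["cy"])/c["fy"],-1]);t=(n@(cc-o)+h)/(n@dd);return o+t*dd
s=np.zeros_like(V);s[75:162,302:340]=(V[75:162,302:340]<60)
nb,l,st,ce=cv2.connectedComponentsWithStats(s);i=1+st[1:,4].argmax();print(st[i],ce[i])
for y in range(76,164,6):
    xs=np.where(l[y]==i)[0];print(y,xs.min() if len(xs) else'',xs.max() if len(xs) else'',end=' | ')
rm=m&((hsv[...,0]<6)|(hsv[...,0]>174))&(hsv[...,1]>120);rm[:105]=0;rm[140:]=0
nb,l2,st2,ce2=cv2.connectedComponentsWithStats(rm.astype(np.uint8));j=1+st2[1:,4].argmax();print("\nbtn",st2[j],ce2[j]);
x,y,w_,h_=st2[j,:4];B=ray(x+w_/2-.5,y+h_/2-.5);print(B)
E
```

```text
-25 2020 [ -6.  -20.1   0.7] [-33.3 -25.  -11.9] [ 36.1 -15.   11.9]
-15 89 [-32.8 -11.2   0.1] [-33.4 -15.   -6.1] [-9.2 -5.2  7. ]
-5 60 [-32.8  -0.1   0.1] [-33.2  -4.8  -5.6] [-30.5   4.6   6. ]
5 58 [-32.7  10.3   0.5] [-33.    5.5  -5.4] [-30.7  14.9   6.3]
15 46 [-32.7  19.9   0.5] [-33.   15.   -5.6] [-31.1  25.    6.3]
25 37 [-32.6  28.9   0.1] [-33.   25.   -5.1] [-32.1  34.8   6. ]
35 35 [-32.6  40.2   0.9] [-32.8  35.6  -5.3] [-31.5  44.7   6.3]
45 35 [-32.4  49.7   0.1] [-32.6  45.   -5.5] [-31.6  54.8   5.7]
55 27 [-32.3  59.8   0.1] [-32.5  55.2  -5.6] [-31.3  64.9   6. ]
65 6 [-32.2  65.5  -0.3] [-32.2  65.1  -5. ] [-32.1  65.9   3.5]
75 39 [-31.3  81.3   0.1] [-32.4  79.7  -5.3] [-30.2  82.4   5.5]
85 24 [-32.   88.9   0.6] [-32.3  86.5  -5.5] [-31.8  95.    5.8]
95 2 [-31.8  95.4  -1.3] [-31.9  95.2  -2.7] [-31.8  95.6   0.1]
plane 4167 [537.40437547 209.87391258  89.20046035] [-0.48704272 -0.10930595  0.86651116] 29.94428911894094 12.649177126590708
[ 307   83   26   73 1687] [319.17368109 118.96147007]
76   | 82   | 88 309 332 | 94 308 331 | 100 308 331 | 106 308 331 | 112 308 331 | 118 308 331 | 124 308 330 | 130 308 330 | 136 308 330 | 142 308 330 | 148 307 329 | 154 307 329 | 160   | 
btn [352 112  18  19 175] [360.34857143 120.07428571]
[544.21072033 186.46440165  90.07313456]
```

```bash
python3 - <<'E'
from h import *
d=np.load("w3.npz");Rc=d["R"];o=d["o"]
c=read_camera("wrist")
cc=np.array([537.4,209.87,89.2]);n=np.array([-0.487,-0.1093,0.8665]);n/=np.linalg.norm(n)
def ray(u,v,h):
    dd=Rc@np.array([(u-c["cx"])/c["fx"],-(v-c["cy"])/c["fy"],-1]);t=(n@(cc-o)+h)/(n@dd);return o+t*dd
yw=np.arctan2(.1093,.487);dx=np.array([.866*np.cos(yw),.866*np.sin(yw),.5]);dx-=n*(n@dx);dx/=np.linalg.norm(dx);dy=np.cross(n,dx)
B=ray(360.5,121,0)
for h in(0,4):
    t=ray(320.6,82.5,h);b=ray(318,155.5,h);l=ray(307.9,119,h);r=ray(331.2,119,h)
    t2=ray(320.5,88,h);b2=ray(318,154,h);a=t2-b2
    print(h,"len",np.linalg.norm(t-b),"wid",np.linalg.norm(l-r),"C",(t+b)/2,"axis skew deg",np.degrees(np.arctan2(a@dy,a@dx)),"lr mid",(l+r)/2,"B rel",(B-(t+b)/2)@dx,(B-(t+b)/2)@dy)
print("x from top end",t-39.5*dx)
px=d["px"];v=cv2.cvtColor(px,cv2.COLOR_RGB2GRAY)
print(v[118,300:345]);print(v[74:100,320]);print(v[145:175,314])
E
```

```text
0 len 88.26078597412506 wid 28.946963573120524 C [532.56546877 236.37758684  89.82650032] axis skew deg -0.42767169358127305 lr mid [533.84611768 236.34640082  90.54233112] B rel 0.4977101674181533 -51.2515757084368
4 len 87.34782334308949 wid 28.647538457736268 C [530.75541259 235.96542114  93.37333057] axis skew deg -0.4276716935812807 lr mid [532.02281457 235.93455771  94.08175687] B rel 0.3359841475436335 -51.24579436185349
x from top end [534.33330958 236.53737073  95.45636568]
[ 83 100 112 110 110 111 111  83  23  21  21  16  16  16  19  18  17  16
  17  18  16  19  15  20  23  27  20  19  18  19  26  56  76  77  81  98
 111 108 110 111 113 109 109 110 110]
[112 111 112 109 111 110 113 112 111  64  23  19  16  16  16  21  24  38
  62  59  32  19  18  16  20  17]
[16 13 14 20 45 26 19 23 23 20 52 74 45 28 29 32 33 29 28 30 28 25 24 26
 28 28 27 25 30 29]
```

```bash
cat >> h.py <<'E'
yw=np.radians(12.5);n=np.array([-.5*np.cos(yw),-.5*np.sin(yw),.866025])
dx=np.array([.866025*np.cos(yw),.866025*np.sin(yw),.5]);dy=np.cross(n,dx)
D=np.array([532.7,236.2,89.9]);M=frame(-n,-dy);foot=np.array([3,98,.3])
def dock(h,ox=0,oy=0): go(D+n*h+dx*ox+dy*oy-M@foot,M)
def where():
    s=observe();Rt=R.from_quat(s["ee_rot"]).as_matrix();f=s["tool_pos"]+Rt@foot-D
    print("foot in dock",(f@dx).round(2),(f@dy).round(2),(f@n).round(2),"rot err",R.from_matrix(M.T@Rt).as_rotvec().round(4),"F dock",[round(float(s["wrist_force"]@a),1) for a in(dx,dy,n)],"t",s["time_s"],"gap",round(s["finger_gap"],1))
E
python3 - <<'E'
from h import *
where();dock(35)
E
```

```text
foot in dock -60.79 -3.48 102.12 rot err [-0.0096 -0.0235  0.    ] F dock [0.1, -0.9, -1.0] t 6.05 gap 9.6
shift [-60.9  67.2  -2.3] turn [ 0.01   0.024 -0.   ] 
shift [-60.9  67.2  -2.3] turn [-0.    -3.118 -0.015] flip
```

move_arm:
  motion:
    - [-30,20,-2,0.01,0.024,0,5]
    - [-61,50,-2,0.01,0.024,0,5]
    - [-61,67,-2,0.01,0.024,0,5]
    - [-61,67,-2,0.01,0.024,0,5]
    - [-61,67,-2,0.01,0.024,0,5]
    - [-61,67,-2,0.01,0.024,0,5]

```text
time_s: 6.65
tool_pos: [471.0, 221.5, 208.5]
ee_rot: [0.109, 0.699, -0.659, 0.256]
wrist_force: [0.1, 0.7, -2.1]
finger_gap: 9.4
```

```bash
python3 - <<'E'
from h import *
where();dock(8)
c=cam("wrist");im=c["pixels"][:,:,::-1][60:260,220:420];cv2.imwrite("pics/w4.png",cv2.resize(im,None,fx=3,fy=3))
P=cloud(c);q=P-D;a=np.stack([q@dx,q@dy,q@n],-1);np.savez("w4.npz",a=a,px=c["pixels"])
k=(abs(a[...,1])<60)&(abs(a[...,0])<70)
for lo in range(-8,60,4):
    z=a[k&(a[...,2]>=lo)&(a[...,2]<lo+4)];print(lo,len(z),end=' ')
f=k&(a[...,2]>37)&(a[...,2]<80)&(abs(a[...,1])<12);print("\nmod",np.median(a[f],0),a[f].min(0),a[f].max(0))
E
```

```text
foot in dock 1.63 -1.37 36.43 rot err [0.0013 0.0019 0.0027] F dock [-0.9, 0.6, -2.0] t 6.65 gap 9.4
shift [ 1.4 28.4 -1.3] turn [-0.001 -0.002 -0.003] 
shift [ 1.4 28.4 -1.3] turn [ 4.00e-03  3.14e+00 -2.00e-03] flip
-8 76 -4 3529 0 4181 4 607 8 0 12 0 16 0 20 0 24 0 28 0 32 0 36 1 40 12 44 10 48 4 52 38 56 0 
mod [36.77953483 -1.22923116 53.5450719 ] [34.87049815 -7.10043022 38.87960797] [37.17211496  4.50270791 79.89103638]
```

View pics/w4.png

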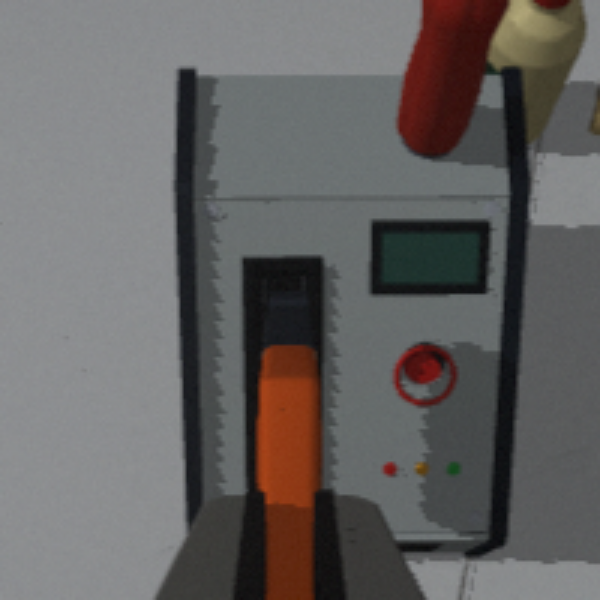

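The narrow edge of the module (about (288,320)) sits slightly right of the slot centreline (283), consistent with the −1.4 mm reading. The button is at (425,375). Re-measuring the lip from this view.

```bash
python3 - <<'E'
from h import *
d=np.load("w4.npz");a=d["a"];px=d["px"];hsv=cv2.cvtColor(px,cv2.COLOR_RGB2HSV)
k=(abs(a[...,1])<20)&(abs(a[...,0])<60)&(a[...,2]>2.5)&(a[...,2]<8)
q=a[k];print(len(q),np.percentile(q,[2,50,98],0))
f=(abs(a[...,0])<40)&(a[...,1]<-22)&(a[...,1]>-38)&(abs(a[...,2])<5);print("face z",np.median(a[f][:,2]))
dark=(hsv[...,2]<60)&(a[...,2]<8)&(a[...,2]>-6)
for x0 in range(10,50,6):
    z=a[dark&(a[...,0]>x0)&(a[...,0]<x0+6)&(abs(a[...,1])<22)]
    if len(z):print(x0,np.percentile(z[:,1],[1,99]).round(1),z[:,0].max().round(1))
r=((hsv[...,0]<6)|(hsv[...,0]>174))&(hsv[...,1]>120)&(abs(a[...,1]+52)<15)&(abs(a[...,0])<15)&(a[...,2]>-1.5)
print("ring",np.percentile(a[r],[1,99],0).round(1))
E
```

```text
411 [[-38.69711317 -12.10622012   2.55756068]
 [ 20.26399544  10.71672635   3.56620155]
 [ 42.40847199  13.65615733   5.14668343]]
face z -0.038062310371045446
10 [-13.2  15.1] 15.9
16 [-13.1  15.1] 21.9
22 [-13.1  15. ] 28.0
28 [-13.   14.8] 34.0
34 [-13.   14.7] 39.7
40 [-12.9  14.6] 42.8
ring [[-10.6 -61.6  -1. ]
 [ 11.1 -40.7   2.5]]
```

```bash
cat >> h.py <<'E'
D=D+dy*.8
E
python3 - <<'E'
from h import *
where();dock(8);dock(0)
E
```

```text
foot in dock 1.71 -1.85 36.53 rot err [0.001  0.0015 0.0031] F dock [-0.8, 0.0, -0.9] t 6.7 gap 9.7
shift [ 1.5 28.5 -1.8] turn [-0.001 -0.001 -0.003] 
shift [ 1.5 28.5 -1.8] turn [ 5.00e-03  3.14e+00 -2.00e-03] flip
shift [ 1.5 36.5 -1.8] turn [-0.001 -0.001 -0.003] 
shift [ 1.5 36.5 -1.8] turn [ 5.00e-03  3.14e+00 -2.00e-03] flip
```

move_arm:
  motion:
    - [1.5,0,-1.8,0,0,0,5]
    - [1.5,10,-1.8,0,0,0,5]
    - [1.5,20,-1.8,0,0,0,5]
    - [1.5,28,-1.8,0,0,0,5]
    - [1.5,28,-1.8,0,0,0,5]
    - [1.5,28,-1.8,0,0,0,5]
    - [1.5,28,-1.8,0,0,0,5]

```text
time_s: 7.4
tool_pos: [483.1, 226.4, 183.9]
ee_rot: [0.109, 0.699, -0.659, 0.257]
wrist_force: [-0.6, 0.5, -1.5]
finger_gap: 9.4
```

```bash
python3 - <<'E'
from h import *
where();dock(-15)
E
```

```text
foot in dock 0.54 -0.04 8.62 rot err [0.001  0.0014 0.0033] F dock [-1.2, 0.6, -1.1] t 7.4 gap 9.4
shift [ 0.3 23.6  0. ] turn [-0.001 -0.001 -0.003] 
shift [ 0.3 23.6  0. ] turn [ 5.00e-03  3.14e+00 -2.00e-03] flip
```

Aligned; feed in gently.

move_arm:
  motion:
    - [0.4,4,0,0,0,0,5]
    - [0.4,8,0,0,0,0,5]
    - [0.4,12,0,0,0,0,5]
    - [0.4,16,0,0,0,0,5]
    - [0.4,20,0,0,0,0,5]
    - [0.4,24,0,0,0,0,5]
    - [0.4,24,0,0,0,0,5]

```text
time_s: 8.1
tool_pos: [494.3, 228.8, 162.0]
ee_rot: [0.109, 0.699, -0.659, 0.256]
wrist_force: [-0.1, 1.0, -1.8]
finger_gap: 9.8
```

```bash
python3 - <<'E'
from h import *
where();dock(-50)
E
```

```text
foot in dock -0.59 -0.11 -16.02 rot err [0.001  0.0014 0.0019] F dock [-0.8, 1.0, -1.6] t 8.1 gap 9.8
shift [-0.7 34.  -0. ] turn [-0.001 -0.001 -0.002] 
shift [-0.7 34.  -0. ] turn [ 3.00e-03  3.14e+00 -2.00e-03] flip
```

move_arm:
  motion:
    - [-0.5,5,0,0,0,0,5]
    - [-0.5,10,0,0,0,0,5]
    - [-0.5,15,0,0,0,0,5]
    - [-0.5,20,0,0,0,0,5]
    - [-0.5,25,0,0,0,0,5]
    - [-0.5,30,0,0,0,0,5]
    - [-0.5,33,0,0,0,0,5]
    - [-0.5,33,0,0,0,0,5]

```text
time_s: 8.9
tool_pos: [511.1, 232.5, 133.4]
ee_rot: [0.109, 0.699, -0.659, 0.256]
wrist_force: [1.6, 0.4, -2.4]
finger_gap: 9.3
```

```bash
python3 - <<'E'
from h import *
where();dock(-65)
E
```

```text
foot in dock -0.05 -0.16 -49.38 rot err [0.0011 0.0015 0.0018] F dock [0.3, 0.0, -2.9] t 8.9 gap 9.3
shift [-0.2 15.6 -0.1] turn [-0.001 -0.002 -0.002] 
shift [-0.2 15.6 -0.1] turn [ 3.00e-03  3.14e+00 -2.00e-03] flip
```

move_arm:
  motion:
    - [0,4,0,0,0,0,5]
    - [0,8,0,0,0,0,5]
    - [0,11,0,0,0,0,5]
    - [0,13,0,0,0,0,5]
    - [0,15,0,0,0,0,5]
    - [0,16,0,0,0,0,5]
    - [0,17,0,0,0,0,5]
    - [0,17,0,0,0,0,5]
  newtons: 60

```text
time_s: 9.7
tool_pos: [519.0, 234.9, 121.6]
ee_rot: [0.108, 0.699, -0.659, 0.257]
wrist_force: [-35.1, -9.2, 34.9]
finger_gap: 9.6
```

```bash
python3 - <<'E'
from h import *
where()
E
```

```text
foot in dock 1.13 0.54 -63.67 rot err [ 0.0006 -0.      0.0011] F dock [-14.0, -1.4, 48.4] t 9.7 gap 9.6
```

Strong reaction (48 N) near full depth, so it has bottomed. Release, back off and verify.

move_arm:
  motion:
    - [0,-1,0,0,0,0,5]
    - [0,-1,0,0,0,0,35]
    - [0,-1,0,0,0,0,35]
    - [0,-1,0,0,0,0,35]
    - [0,-10,0,0,0,0,35]
    - [0,-30,0,0,0,0,35]
    - [0,-70,0,0,0,0,40]
    - [0,-110,0,0,0,0,40]
    - [0,-130,0,0,0,0,40]
    - [0,-130,0,0,0,0,40]
    - [0,-130,0,0,0,0,40]

```text
time_s: 10.8
tool_pos: [455.4, 220.8, 234.0]
ee_rot: [0.108, 0.699, -0.659, 0.257]
wrist_force: [0.6, 0.0, -0.2]
finger_gap: 39.9
```

```bash
python3 - <<'E'
from h import *
where()
c=cam("wrist");save(c,"w5");P=cloud(c);q=P-D;a=np.stack([q@dx,q@dy,q@n],-1);np.savez("w5.npz",a=a,px=c["pixels"],P=P)
hsv=cv2.cvtColor(c["pixels"],cv2.COLOR_RGB2HSV)
m=(hsv[...,0]>=4)&(hsv[...,0]<17)&(hsv[...,1]>130)&(abs(a[...,1])<30)&(abs(a[...,0])<60)&(a[...,2]>20)
print(m.sum(),np.percentile(a[m],[1,50,99],0).round(1))
t=a[m&(a[...,2]>50)];print("top",np.percentile(t,[1,50,99],0).round(1))
f=(abs(a[...,0])<40)&(a[...,1]<-22)&(a[...,1]>-38)&(abs(a[...,2])<5);print("face z",np.median(a[f][:,2]))
# screwdriver red
r=((hsv[...,0]<6)|(hsv[...,0]>174))&(hsv[...,1]>120)&(P[...,2]>125)&(P[...,0]<660)&(P[...,1]>150)
q=P[r];
for z in range(125,215,10):
    w=q[(q[:,2]>=z)&(q[:,2]<z+10)]
    if len(w)>3:print(z,len(w),w.min(0).round(1),w.max(0).round(1))
E
```

```text
foot in dock 1.02 0.56 66.2 rot err [0.0007 0.0001 0.0016] F dock [0.4, -0.1, -0.5] t 10.8 gap 39.9
835 [[-34.8  -5.5  27.9]
 [  3.3   0.7  54.6]
 [ 33.7   6.9  56.6]]
top [[-34.8  -5.5  50.7]
 [  1.    0.7  54.7]
 [ 33.2   6.8  56.6]]
face z -0.055348379290539415
125 58 [579.  194.3 125.2] [620.5 464.3 134.9]
135 106 [607.7 193.  135. ] [647.  561.7 144.8]
145 116 [608.7 193.  145.1] [619.7 215.8 155. ]
155 142 [608.1 192.8 155. ] [621.7 215.6 165. ]
165 152 [609.4 193.5 165.1] [621.8 214.9 175. ]
175 115 [610.  194.4 175.1] [621.9 214.2 184.9]
185 146 [609.  194.3 185.1] [618.5 215.  195. ]
195 302 [608.9 192.9 195. ] [626.7 215.6 205. ]
205 208 [612.8 195.7 205.1] [627.4 211.5 209.1]
```

View pics/w5.png

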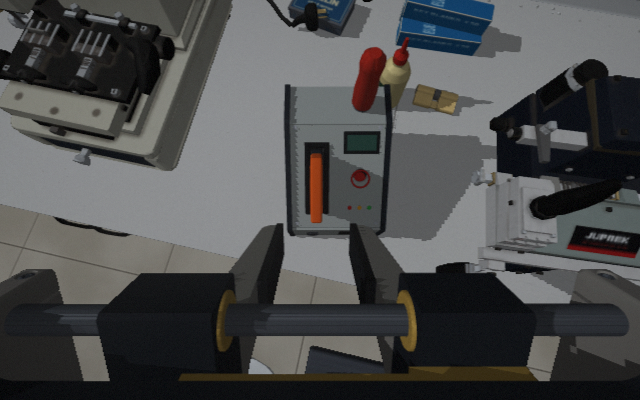

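The module's top face (316,188) stands 54.6 mm off the face and is centred, so it is seated. The screwdriver handle is at (367,80), with its axis near (620.4, 204.2). Next I go above it.

```bash
cat >> h.py <<'E'
Mv=frame([0,0,-1],-dy)
E
python3 - <<'E'
from h import *
go([560,212,290],Mv);go([620.4,204.2,262],Mv)
E
```

```text
shift [-115.7    0.7   31.2] turn [-0.001 -0.    -0.523] 
shift [-115.7    0.7   31.2] turn [ 8.120e-01  3.035e+00 -1.000e-03] flip
shift [-151.4   53.5   51.9] turn [-0.001 -0.    -0.523] 
shift [-151.4   53.5   51.9] turn [ 8.120e-01  3.035e+00 -1.000e-03] flip
```

move_arm:
  motion:
    - [-40,-10,10,0,0,-0.13,55]
    - [-80,-5,20,0,0,-0.26,55]
    - [-116,1,31,0,0,-0.39,55]
    - [-116,1,31,0,0,-0.523,55]
    - [-151,53,52,0,0,-0.523,55]
    - [-151,53,52,0,0,-0.523,55]
    - [-151,53,52,0,0,-0.523,55]
    - [-151,53,52,0,0,-0.523,55]

```text
time_s: 11.65
tool_pos: [619.1, 203.9, 260.4]
ee_rot: [0.078, -0.703, 0.703, -0.076]
wrist_force: [0.2, 0.2, 0.3]
finger_gap: 55.0
```

```bash
python3 - <<'E'
from h import *
s=observe();print(s["tool_pos"],s["q"],s["finger_gap"])
c=cam("wrist");save(c,"w6");P=cloud(c)
hsv=cv2.cvtColor(c["pixels"],cv2.COLOR_RGB2HSV)
r=((hsv[...,0]<6)|(hsv[...,0]>174))&(hsv[...,1]>120)&(P[...,2]>125)&(abs(P[...,0]-620)<25)&(abs(P[...,1]-204)<25)
q=P[r]
for z in range(125,215,10):
    w=q[(q[:,2]>=z)&(q[:,2]<z+10)]
    if len(w)>3:print(z,len(w),w.min(0).round(1),w.max(0).round(1),((w.min(0)+w.max(0))/2).round(1))
go([620.4,204.2,160.5],Mv)
E
```

```text
[619.10941662 203.94759004 260.38666761] [ 1.33371640e-01  3.28079273e-01  1.26981110e+00 -2.66031553e-04
  1.54711986e+00  1.48661425e+00] 54.965113128039995
125 10 [622.6 201.6 130.3] [633.8 215.5 134.8] [628.2 208.5 132.5]
135 30 [622.7 198.4 135.1] [634.3 215.4 144.8] [628.5 206.9 140. ]
145 45 [622.1 194.4 145.2] [634.3 215.7 154.9] [628.2 205.1 150.1]
155 73 [618.9 193.7 155.2] [634.  215.6 164.9] [626.4 204.6 160. ]
165 70 [622.9 193.8 165.5] [633.3 214.4 175. ] [628.1 204.1 170.2]
175 33 [624.5 195.4 175.5] [633.  214.2 184.3] [628.8 204.8 179.9]
185 47 [623.2 196.8 185.3] [634.  215.4 195. ] [628.6 206.1 190.1]
195 295 [610.7 193.4 195.1] [633.7 215.2 205. ] [622.2 204.3 200. ]
205 263 [614.5 195.2 205. ] [630.2 212.4 209. ] [622.4 203.8 207. ]
shift [ -1.4 101.4   0.3] turn [-0.    -0.     0.001] 
shift [ -1.4 101.4   0.3] turn [-2.000e-03  3.142e+00 -0.000e+00] flip
```

View pics/w6.png

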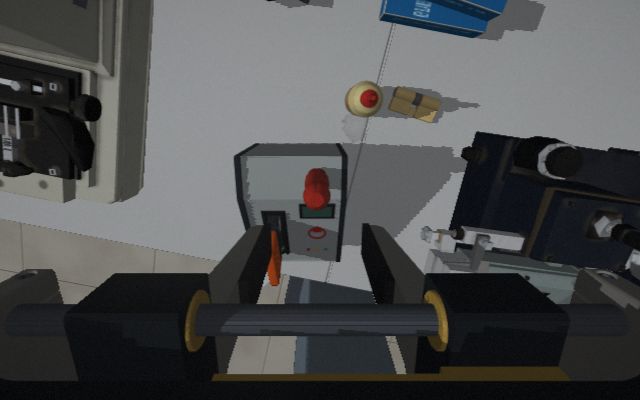

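The handle top is at (317,182), centred between the open fingers. Refined axis is (621.8, 204.4). Descend and grip.

move_arm:
  motion:
    - [-2.7,30,0,0,0,0,50]
    - [-2.7,60,0,0,0,0,50]
    - [-2.7,80,0,0,0,0,50]
    - [-2.7,95,0,0,0,0,50]
    - [-2.7,99,0,0,0,0,50]
    - [-2.7,99,0,0,0,0,40]
    - [-2.7,99,0,0,0,0,30]
    - [-2.7,99,0,0,0,0,15]
    - [-2.7,99,0,0,0,0,15]
    - [-2.7,99,0,0,0,0,15]
    - [-2.7,99,0,0,0,0,15]
  newtons: 30

```text
time_s: 12.8
tool_pos: [622.4, 204.8, 164.1]
ee_rot: [0.077, -0.703, 0.703, -0.077]
wrist_force: [0.1, 0.3, 5.0]
finger_gap: 22.9
```

```bash
python3 - <<'E'
from h import *
s=observe();print(s["tool_pos"],s["finger_gap"],s["wrist_force"],R.from_quat(s["ee_rot"]).as_matrix().round(3))
E
```

```text
[622.42640909 204.84789448 164.0889314 ] 22.935415875919517 [0.14875412 0.32345879 5.04443901] [[-0.976  0.001  0.216]
 [-0.216 -0.    -0.976]
 [-0.001 -1.     0.   ]]
```

```bash
cat >> h.py <<'E'
Bt=D+dx*.2-dy*51.9; tip=np.array([0,140,0])
def press(h): go(Bt+n*h-M@tip,M)
def wtip():
    s=observe();Rt=R.from_quat(s["ee_rot"]).as_matrix();f=s["tool_pos"]+Rt@tip-Bt
    print("tip rel btn",(f@dx).round(2),(f@dy).round(2),(f@n).round(2),"rot",R.from_matrix(M.T@Rt).as_rotvec().round(4),"F",[round(float(s["wrist_force"]@a),1) for a in(dx,dy,n)],"t",s["time_s"],"gap",round(s["finger_gap"],1))
E
python3 - <<'E'
from h import *
press(70)
E
```

```text
shift [ 185.5 -108.     1.1] turn [-0.    -0.     0.523] 
shift [ 185.5 -108.     1.1] turn [-8.120e-01  3.035e+00 -1.000e-03] flip
```

move_arm:
  motion:
    - [0,-15,0,0,0,0,15]
    - [0,-35,0,0,0,0,15]
    - [0,-55,0,0,0,0,15]
    - [0,-80,0,0,0,0,15]
    - [0,-105,0,0,0,0,15]
    - [0,-130,0,0,0,0,15]
    - [0,-150,0,0,0,0,15]
    - [0,-150,0,0,0,0,15]
    - [0,-150,0,0,0,0,15]

```text
time_s: 13.7
tool_pos: [622.2, 204.9, 313.9]
ee_rot: [0.077, -0.703, 0.703, -0.077]
wrist_force: [0.1, -0.0, -0.4]
finger_gap: 22.8
```

```bash
python3 - <<'E'
from h import *
wtip();press(70)
c=cam("side");cv2.imwrite("pics/s7.png",cv2.resize(c["pixels"][:,:,::-1][170:370,200:400],None,fx=3,fy=3))
E
```

```text
tip rel btn 111.72 1.08 32.43 rot [ 4.000e-04  1.000e-04 -5.226e-01] F [-0.1, -0.1, -0.5] t 13.7 gap 22.8
shift [185.4  41.9   1.1] turn [-0.    -0.     0.523] 
shift [185.4  41.9   1.1] turn [-8.120e-01  3.035e+00 -1.000e-03] flip
```

View pics/s7.png

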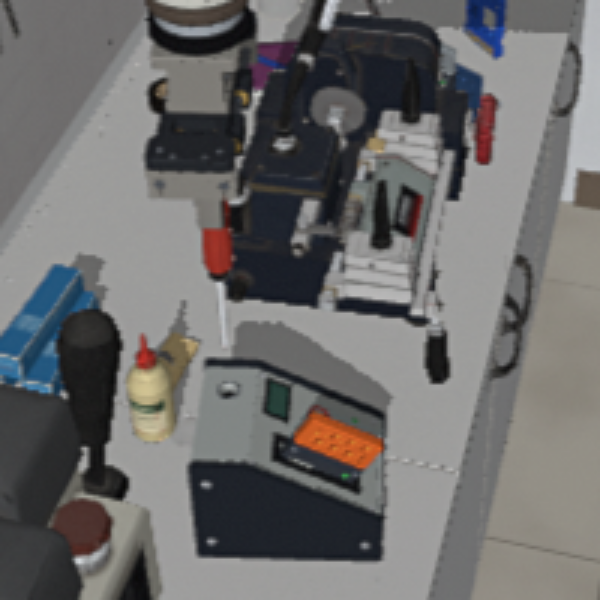

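The screwdriver hangs vertically (handle (217,250), tip (226,345)), the hole is visible at (230,388), and the orange module is seated. On to the button.

move_arm:
  motion:
    - [60,0,0,0,0,0.13,15]
    - [100,0,0.5,0,0,0.26,15]
    - [140,10,1,0,0,0.39,15]
    - [185,25,1,0,0,0.523,15]
    - [185,42,1,0,0,0.523,15]
    - [185,42,1,0,0,0.523,15]
    - [185,42,1,0,0,0.523,15]
    - [185,42,1,0,0,0.523,15]

```text
time_s: 14.55
tool_pos: [441.0, 163.7, 270.2]
ee_rot: [0.107, 0.699, -0.659, 0.255]
wrist_force: [0.6, 0.7, 0.1]
finger_gap: 23.0
```

```bash
python3 - <<'E'
from h import *
wtip();press(15)
c=cam("wrist");P=cloud(c);s=observe();L=(P-s["tool_pos"])@R.from_quat(s["ee_rot"]).as_matrix()
cv2.imwrite("pics/w8.png",cv2.resize(c["pixels"][:,:,::-1][60:260,220:420],None,fx=3,fy=3))
k=(abs(L[...,2])<10)&(abs(L[...,0])<20)
for y in range(-40,160,10):
    q=L[k&(L[...,1]>=y)&(L[...,1]<y+10)]
    if len(q)>2:print(y,len(q),np.percentile(q[:,[0,2]],[2,50,98],0).round(1).tolist(),q[:,1].max().round(1))
E
```

```text
tip rel btn -1.56 0.11 68.73 rot [ 0.0003  0.0006 -0.0027] F [0.7, 0.5, -0.3] t 14.55 gap 23.0
shift [-1.3 53.7  0.1] turn [-0.    -0.001  0.003] 
shift [-1.3 53.7  0.1] turn [-0.004  3.141 -0.   ] flip
-40 685 [[-8.8, -9.8], [-5.0, 0.0], [12.0, 9.8]] -30.0
-30 172 [[-8.9, -9.6], [-8.1, 0.0], [-2.6, 9.1]] -20.2
-20 143 [[-8.1, -8.9], [-6.9, 0.6], [-1.7, 9.5]] -10.1
-10 193 [[-8.2, -9.6], [-6.9, 0.6], [-1.4, 9.6]] -0.0
0 166 [[-9.0, -9.4], [-7.7, -0.0], [-2.3, 9.4]] 9.8
10 119 [[-9.2, -9.3], [-8.2, -0.0], [-3.1, 9.7]] 19.9
20 98 [[-8.9, -9.6], [-8.1, -0.0], [-2.1, 9.5]] 29.9
30 51 [[-8.8, -9.4], [-8.0, 0.7], [-1.7, 9.2]] 37.4
40 16 [[-6.4, -3.6], [-5.8, 1.2], [-4.0, 6.8]] 49.8
70 10 [[0.6, -1.0], [0.8, 1.3], [1.8, 3.4]] 79.6
80 18 [[0.4, -1.0], [1.1, 0.9], [2.2, 3.7]] 89.9
90 15 [[0.5, -1.0], [1.0, 1.9], [2.3, 3.9]] 99.4
100 14 [[0.7, -1.1], [1.1, 0.9], [2.2, 3.9]] 110.0
110 14 [[0.8, -0.8], [1.1, 2.0], [2.5, 4.1]] 119.8
120 12 [[0.9, -1.1], [1.3, 1.5], [3.0, 4.2]] 129.3
```

View pics/w8.png

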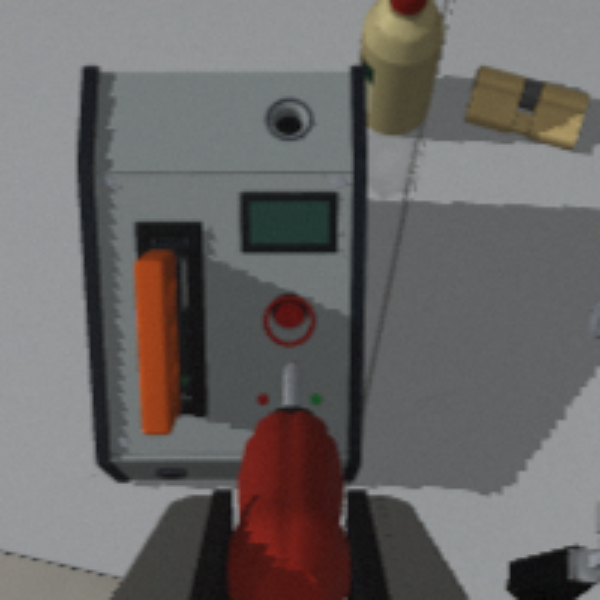

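The shank ends at (290,365) below the button (290,315), the empty hole is at (289,120), and the module is seated on the left. I measured the tip at about tool (4, 140, 1.5), so I'm correcting for that.

```bash
cat >> h.py <<'E'
tip=np.array([4,140,1.5])
E
python3 - <<'E'
from h import *
wtip();press(15);press(3)
c=cam("wrist")
hsv=cv2.cvtColor(c["pixels"],cv2.COLOR_RGB2HSV);V=hsv[...,2]
def ray(u,v,nn,p0):
    dd=c["R"]@np.array([(u-c["cx"])/c["fx"],-(v-c["cy"])/c["fy"],-1]);return c["o"]+dd*(nn@(p0-c["o"])/(nn@dd))
m=np.zeros_like(V);m[88:112,304:330]=V[88:112,304:330]<75
nb,l,st,ce=cv2.connectedComponentsWithStats(m);i=1+st[1:,4].argmax();x,y,w,h,_=st[i];print(st[i])
print("hole",ray(x+w/2-.5,y+h/2-.5,np.array([0,0,1.]),np.array([0,0,123.])), ray(316.4,99.5,np.array([0,0,1.]),np.array([0,0,123.])))
r=((hsv[...,0]<6)|(hsv[...,0]>174))&(hsv[...,1]>120);r[:150]=0;r[178:]=0;r[:,:303]=0;r[:,330:]=0
ys,xs=np.where(r);u,v=(xs.min()+xs.max())/2,(ys.min()+ys.max())/2;B=ray(u,v,n,D);print(xs.min(),xs.max(),ys.min(),ys.max(),"ring rel Bt",(B-Bt)@dx,(B-Bt)@dy)
E
```

```text
tip rel btn -3.46 -1.58 69.61 rot [ 0.0005  0.0002 -0.0008] F [0.3, -0.5, -0.6] t 14.6 gap 22.7
shift [-3.4 54.6 -1.5] turn [-0.001 -0.     0.001] 
shift [-3.4 54.6 -1.5] turn [-1.000e-03  3.141e+00 -1.000e-03] flip
shift [-3.4 66.6 -1.5] turn [-0.001 -0.     0.001] 
shift [-3.4 66.6 -1.5] turn [-1.000e-03  3.141e+00 -1.000e-03] flip
[309  95  11  14  93]
hole [620.85429066 205.8540384  123.        ] [624.36409213 203.44593867 123.        ]
308 324 160 176 ring rel Bt -0.11534158237845296 -0.22254796972401242
```

move_arm:
  motion:
    - [-1.5,20,-1,0,0,0,15]
    - [-3,40,-1.5,0,0,0,15]
    - [-3,58,-1.5,0,0,0,15]
    - [-3,58,-1.5,0,0,0,15]
    - [-3,58,-1.5,0,0,0,15]
    - [-3,58,-1.5,0,0,0,15]

```text
time_s: 15.25
tool_pos: [474.1, 172.2, 225.6]
ee_rot: [0.108, 0.698, -0.659, 0.257]
wrist_force: [-0.2, -0.4, -1.2]
finger_gap: 22.4
```

```bash
python3 - <<'E'
from h import *
wtip();press(-3)
c=cam("wrist")
cv2.imwrite("pics/w9.png",cv2.resize(c["pixels"][:,:,::-1][110:230,260:380],None,fx=5,fy=5,interpolation=cv2.INTER_CUBIC))
E
```

```text
tip rel btn 2.33 -0.36 12.99 rot [ 0.0008 -0.0002  0.0016] F [-0.8, -0.4, -0.9] t 15.25 gap 22.4
shift [ 2.1 16.  -0.3] turn [-0.001  0.    -0.002] 
shift [ 2.1 16.  -0.3] turn [-2.000e-03 -3.141e+00  1.000e-03] flip
```

View pics/w9.png

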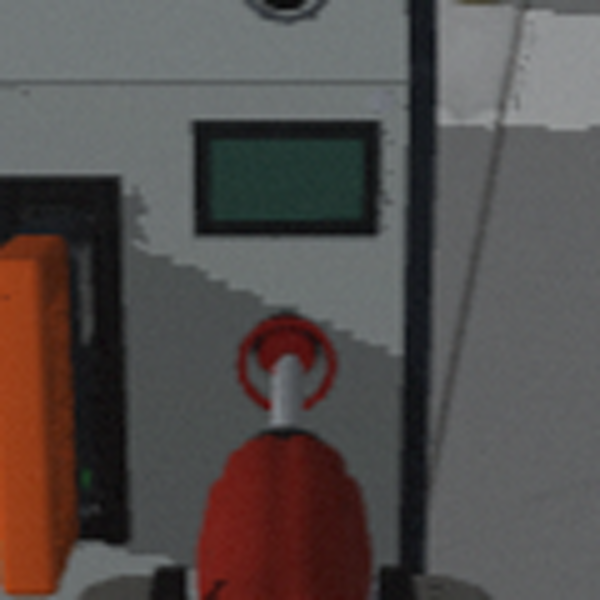

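The tip is at (288,355) and the ring centre at (288,362). Extrapolating the descent, the tip needs about 2.5 mm downslope. Pressing in steps.

move_arm:
  motion:
    - [2.5,0,0,0,0,0,15]
    - [2.5,5,0,0,0,0,15]
    - [2.5,10,0,0,0,0,15]
    - [2.5,14,0,0,0,0,15]
    - [2.5,17,0,0,0,0,15]
    - [2.5,19,0,0,0,0,15]
    - [2.5,20,0,0,0,0,15]
    - [2.5,20,0,0,0,0,15]

```text
time_s: 16.1
tool_pos: [481.9, 173.9, 207.2]
ee_rot: [0.108, 0.698, -0.659, 0.257]
wrist_force: [-1.2, -0.6, 1.9]
finger_gap: 22.5
```

```bash
python3 - <<'E'
from h import *
wtip()
E
```

```text
tip rel btn 0.07 -0.39 -6.87 rot [ 0.0009 -0.0002  0.0021] F [-0.2, -0.3, 2.3] t 16.1 gap 22.5
```

Contact on the spring (about 3 N over the baseline). Going further until the hard stop shows.

move_arm:
  motion:
    - [0,1,0,0,0,0,15]
    - [0,2,0,0,0,0,15]
    - [0,3,0,0,0,0,15]
    - [0,3,0,0,0,0,15]
    - [0,3,0,0,0,0,15]

```text
time_s: 16.6
tool_pos: [484.6, 174.4, 207.3]
ee_rot: [0.11, 0.698, -0.659, 0.259]
wrist_force: [-7.1, -0.0, 10.2]
finger_gap: 23.1
```

```bash
python3 - <<'E'
from h import *
wtip()
c=cam("wrist")
cv2.imwrite("pics/w10.png",cv2.resize(c["pixels"][:,:,::-1][110:230,260:380],None,fx=5,fy=5,interpolation=cv2.INTER_CUBIC))
E
```

```text
tip rel btn 3.14 -0.48 -8.23 rot [ 0.0012 -0.0006  0.0063] F [-0.9, 1.5, 12.3] t 16.6 gap 23.1
```

View pics/w10.png

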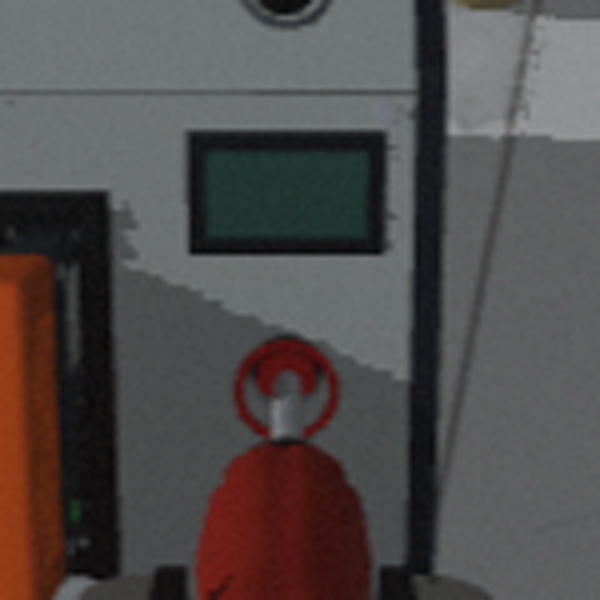

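The tip (288,375) rests on the cap inside the ring (centre (288,388)) at 12 N, well over the 3 N spring. I'll hold a bit firmer and more centred to be sure, then withdraw.

move_arm:
  motion:
    - [2,0,0,0,0,0,15]
    - [2,1.5,0,0,0,0,15]
    - [2,2.5,0,0,0,0,15]
    - [2,2.5,0,0,0,0,15]

```text
time_s: 17.05
tool_pos: [486.1, 174.7, 207.7]
ee_rot: [0.112, 0.698, -0.658, 0.261]
wrist_force: [-8.9, 0.0, 15.1]
finger_gap: 22.9
```

```bash
python3 - <<'E'
from h import *
wtip();press(80)
E
```

```text
tip rel btn 5.48 -0.61 -8.57 rot [ 0.0016 -0.0011  0.0123] F [0.0, 1.9, 17.4] t 17.05 gap 22.9
shift [  2.7 -88.6  -0.2] turn [-0.002  0.001 -0.012] 
shift [  2.7 -88.6  -0.2] turn [-1.90e-02 -3.14e+00  3.00e-03] flip
```

move_arm:
  motion:
    - [0,-10,0,0,0,0,15]
    - [1,-30,0,0,0,-0.012,15]
    - [3,-60,0,0,0,-0.012,15]
    - [3,-100,0,0,0,-0.012,15]
    - [3,-120,0,0,0,-0.012,15]
    - [3,-120,0,0,0,-0.012,15]

```text
time_s: 17.65
tool_pos: [424.4, 160.9, 313.0]
ee_rot: [0.11, 0.697, -0.659, 0.259]
wrist_force: [0.7, 0.3, 0.0]
finger_gap: 22.6
```

```bash
python3 - <<'E'
from h import *
wtip();go([622.3,204.9,314],Mv)
c=cam("wrist");P=cloud(c);s=observe();L=(P-s["tool_pos"])@R.from_quat(s["ee_rot"]).as_matrix()
k=(abs(L[...,2])<10)&(abs(L[...,0])<20)
for y in range(30,160,10):
    q=L[k&(L[...,1]>=y)&(L[...,1]<y+10)]
    if len(q)>2:print(y,len(q),np.percentile(q[:,[0,2]],[2,50,98],0).round(1).tolist(),q[:,1].max().round(1))
q=P-D;a=np.stack([q@dx,q@dy,q@n],-1);hsv=cv2.cvtColor(c["pixels"],cv2.COLOR_RGB2HSV)
m=(hsv[...,0]>=4)&(hsv[...,0]<17)&(hsv[...,1]>130)&(abs(a[...,1])<30)&(abs(a[...,0])<60)&(a[...,2]>50);print("module top",np.median(a[m],0))
E
```

```text
tip rel btn 2.6 -0.91 114.18 rot [ 0.003  -0.0015  0.0068] F [0.7, 0.2, -0.3] t 17.65 gap 22.6
shift [-175.4  101.7   -0.2] turn [-0.003  0.001 -0.53 ] 
shift [-175.4  101.7   -0.2] turn [-0.823 -3.031  0.005] flip
30 26 [[-11.9, -9.4], [-11.1, -0.9], [-5.0, 8.7]] 34.0
40 20 [[-9.6, -4.0], [-9.0, 1.1], [-7.3, 6.2]] 46.4
70 15 [[-2.8, -0.6], [-2.1, 1.2], [-1.2, 4.0]] 79.9
80 13 [[-2.7, -0.7], [-2.1, 2.1], [-0.7, 4.1]] 88.0
90 16 [[-2.5, -0.7], [-2.0, 1.3], [-0.8, 4.2]] 99.7
100 14 [[-2.4, -0.7], [-1.7, 2.3], [-0.7, 4.4]] 109.8
110 12 [[-2.3, -0.8], [-1.8, 1.8], [-0.5, 4.5]] 118.1
120 10 [[-2.1, -0.6], [-1.7, 1.9], [-0.4, 4.4]] 128.2
module top [ 0.59629025 -0.16826282 54.66322755]
```

```bash
python3 - <<'E'
from h import *
go([619.5,204.2,325],Mv)
E
```

```text
shift [-180.5   87.9    0. ] turn [-0.003  0.    -0.526] 
shift [-180.5   87.9    0. ] turn [-0.817 -3.033  0.004] flip
```

move_arm:
  motion:
    - [-50,0,0,0,0,-0.13,15]
    - [-100,10,0,0,0,-0.26,15]
    - [-140,40,0,0,0,-0.39,15]
    - [-180,75,0,0,0,-0.526,15]
    - [-180,88,0,0,0,-0.526,15]
    - [-180,88,0,0,0,-0.526,15]
    - [-180,88,0,0,0,-0.526,15]
    - [-180,88,0,0,0,-0.526,15]

```text
time_s: 18.5
tool_pos: [618.9, 204.1, 317.5]
ee_rot: [0.08, -0.702, 0.704, -0.073]
wrist_force: [-0.7, -0.6, 0.8]
finger_gap: 22.9
```

```bash
python3 - <<'E'
from h import *
go([619.5,204.2,270],Mv);s=observe();print(s["tool_pos"],s["wrist_force"])
c=cam("side");P=cloud(c);h=cv2.cvtColor(c["pixels"],cv2.COLOR_RGB2HSV)
r=((h[...,0]<6)|(h[...,0]>174))&(h[...,1]>120)&(abs(P[...,0]-620)<40)&(abs(P[...,1]-204)<40)&(P[...,2]>200)
print("handle bottom",np.nanmin(P[r][:,2]))
ys,xs=np.where(r);print(xs.min(),xs.max(),ys.min(),ys.max())
k=(abs(P[...,0]-620)<40)&(abs(P[...,1]-204)<40)&(P[...,2]>150)&(P[...,2]<300)&~r
for z in range(170,300,15):
    q=P[k&(P[...,2]>=z)&(P[...,2]<z+15)]
    if len(q):print(z,len(q),np.median(q,0).round(1))
def ray(u,v,z):
    dd=c["R"]@np.array([(u-c["cx"])/c["fx"],-(v-c["cy"])/c["fy"],-1]);return c["o"]+dd*((z-c["o"][2])/dd[2])
V=h[...,2];m=np.zeros_like(V);m[292:308,266:288]=V[292:308,266:288]<75
nb,l,st,ce=cv2.connectedComponentsWithStats(m);print(st[1:],ray(276.7,299.3,123))
cv2.imwrite("pics/s11.png",cv2.resize(c["pixels"][:,:,::-1][190:320,220:320],None,fx=5,fy=4.5,interpolation=cv2.INTER_CUBIC))
E
```

```text
shift [-1.1 47.5 -0.1] turn [-0.002 -0.     0.01 ] 
shift [-1.1 47.5 -0.1] turn [-1.600e-02  3.141e+00 -3.000e-03] flip
[618.93827184 204.08549333 317.48720023] [-0.6546076  -0.58941506  0.807608  ]
handle bottom 275.7802889992231
269 278 236 260
170 2 [614.  202.  182.2]
185 8 [615.3 203.4 193.5]
200 12 [614.6 203.4 206.5]
215 8 [615.5 203.2 222. ]
230 11 [615.4 204.1 237.5]
245 9 [615.2 204.2 251.8]
260 13 [614.5 209.2 272.3]
275 6 [619.6 210.9 279.6]
290 3 [624.6 213.7 297.7]
[[284 292   4   1   4]
 [274 301   4   2   6]] [618.46832284 200.45545167 123.        ]
```

View pics/s11.png

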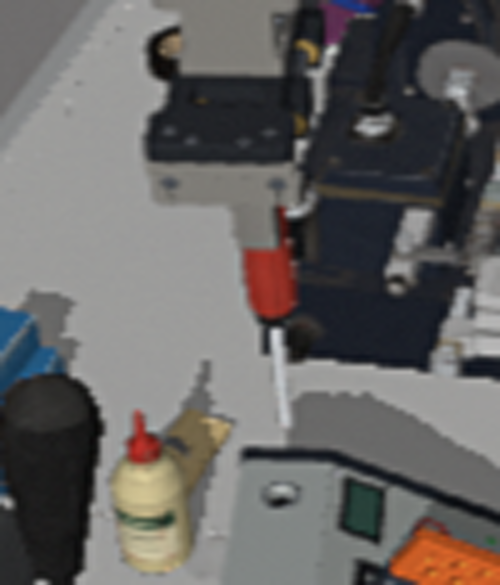

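```bash
python3 - <<'E'
from h import *
c=cam("side")
def proj(p):
    v=c["R"].T@(np.array(p)-c["o"]);return c["cx"]+c["fx"]*v[0]/-v[2],c["cy"]-c["fy"]*v[1]/-v[2]
for z in(175,200,225,250,270,123):print(z,np.round(proj([621,204,z]),1),np.round(proj([618,204,z]),1),np.round(proj([621,201,z]),1))
g=cv2.cvtColor(c["pixels"],cv2.COLOR_RGB2GRAY).astype(float)
for y in range(258,290,3):
    row=g[y,266:286];print(y,row.astype(int))
s=np.array([1])
E
```

```text
175 [274.3 286.5] [275.4 286.7] [274.7 285.7]
200 [273.8 279.7] [274.9 279.9] [274.2 278.9]
225 [273.3 272.8] [274.4 273. ] [273.7 271.9]
250 [272.7 265.6] [273.9 265.9] [273.1 264.8]
270 [272.3 259.8] [273.4 260. ] [272.7 259. ]
123 [275.4 300.1] [276.4 300.3] [275.7 299.3]
258 [156 157 159 160 121  74  69  78  79  69  59  39  28  29  29  29  30  31
  30  29]
261 [156 155 155 156 161 159  94  43  72  89  58  41  44  51  54  54  51  38
  32  30]
264 [155 156 157 157 158 159  90  50 181 196 114  34  20  25  28  30  38  44
  38  33]
267 [157 157 157 156 159 159  89  42 155 195 125  40  19  22  18  20  27  27
  29  29]
270 [156 157 156 156 157 159 158 158 161 195 166 103  75  79 102 146 161 160
 162 162]
273 [156 156 156 156 157 157 156 154 146 188 180 160 155 156 156 156 156 157
 157 156]
276 [156 157 156 156 156 156 155 153 150 185 190 154 151 158 157 157 158 158
 158 158]
279 [156 155 156 156 155 155 156 156 155 170 192 156 115 103 102 104 103 105
 105 103]
282 [155 156 158 157 156 157 157 155 154 157 189 162 115 102 104 105 106 105
 105 104]
285 [143 155 156 156 156 155 155 155 155 157 156 125 103 102 104 104 104 104
 105 105]
288 [159 160 160 159 161 161 162 162 162 163 162 128 107 106 106 107 108 109
 108 107]
```

```bash
python3 - <<'E'
from h import *
s=observe();c=cam("wrist");P=cloud(c);Rt=R.from_quat(s["ee_rot"]).as_matrix();L=(P-s["tool_pos"])@Rt
print(s["tool_pos"],Rt.round(3).tolist())
k=(abs(L[...,2])<10)&(abs(L[...,0])<20)
for y in range(-40,160,10):
    q=L[k&(L[...,1]>=y)&(L[...,1]<y+10)]
    if len(q)>2:print(y,len(q),np.percentile(q[:,[0,2]],[2,50,98],0).round(1).tolist(),np.median(P[k&(L[...,1]>=y)&(L[...,1]<y+10)],0).round(1))
im=c["pixels"][:,:,::-1]
cv2.imwrite("pics/w12.png",cv2.resize(im[130:250,260:380],None,fx=5,fy=5,interpolation=cv2.INTER_CUBIC))
np.savez("w12.npz",R=c["R"],o=c["o"],P=P)
E
```

```text
[618.56248732 204.21391432 324.92382373] [[-0.976, 0.002, 0.216], [-0.216, -0.002, -0.976], [-0.001, -1.0, 0.003]]
-40 622 [[-10.7, -9.6], [-7.3, 0.2], [10.1, 9.5]] [625.9 205.9 362.3]
-30 169 [[-11.0, -9.5], [-9.9, 0.2], [-4.4, 9.3]] [628.4 206.3 350.8]
-20 146 [[-10.2, -9.2], [-8.8, 0.2], [-3.3, 9.6]] [627.3 206.1 338.9]
-10 188 [[-10.3, -9.6], [-8.9, 0.2], [-3.2, 9.5]] [627.6 206.2 330.1]
0 171 [[-11.1, -9.3], [-9.6, 0.2], [-4.0, 9.6]] [628.2 206.2 320.2]
10 115 [[-11.1, -9.7], [-10.3, 0.2], [-3.8, 9.4]] [628.8 206.2 310.3]
20 93 [[-10.9, -9.4], [-10.1, 0.9], [-4.0, 9.3]] [628.6 205.5 299.8]
30 49 [[-10.9, -9.7], [-10.0, -0.6], [-3.6, 8.7]] [628.6 206.9 292.4]
40 16 [[-8.4, -3.4], [-7.9, 1.0], [-5.9, 7.1]] [626.7 204.9 278. ]
70 13 [[-1.7, -0.7], [-1.1, 2.0], [-0.2, 3.9]] [620.3 202.4 248.1]
80 14 [[-1.5, -0.7], [-0.9, 1.6], [0.1, 4.0]] [620.1 202.7 240. ]
90 15 [[-1.5, -0.8], [-1.1, 1.2], [0.1, 4.1]] [620.  203.1 230.6]
100 14 [[-1.4, -0.8], [-0.9, 2.2], [0.2, 4.2]] [620.1 202.1 221.2]
110 14 [[-1.3, -0.8], [-0.9, 1.2], [0.4, 4.4]] [619.9 203.  210.3]
120 13 [[-1.3, -0.6], [-0.6, 2.3], [0.6, 4.5]] [619.9 201.9 200.1]
```

View pics/w12.png

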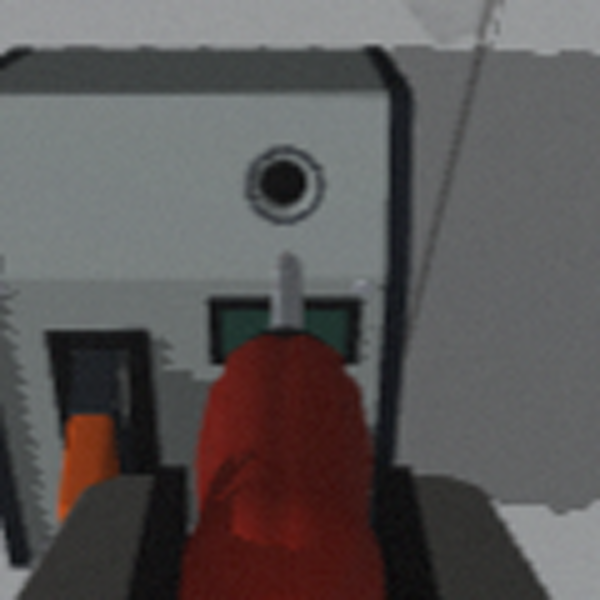

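The hole ring centre is (285,184), and the tip at (288,255) is still well above it. Computing the offset between them in this single settled view.

```bash
python3 - <<'E'
from h import *
s=observe();c=cam("wrist");Rt=R.from_quat(s["ee_rot"]).as_matrix()
def ray(u,v,z):
    dd=c["R"]@np.array([(u-c["cx"])/c["fx"],-(v-c["cy"])/c["fy"],-1]);return c["o"]+dd*((z-c["o"][2])/dd[2])
H=ray(316.8,166.5,123);t=s["tool_pos"]+Rt@np.array([1.9,140,1.9]);print("hole",H,"tip",t,"tcp",s["tool_pos"])
# pixel projection of tip as check
v=c["R"].T@(t-c["o"]);print("tip px crop",(c["cx"]+c["fx"]*v[0]/-v[2]-260)*5,(c["cy"]-c["fy"]*v[1]/-v[2]-130)*5)
print("tool shift to hole",Rt.T@(H-t))
E
```

```text
hole [622.34188122 203.18414675 123.        ] tip [617.69894145 201.69076553 186.78514851] tcp [618.51541841 204.22141369 326.78568131]
tip px crop 287.55342984595444 255.50938881224326
tool shift to hole [-4.60312941 63.8023762  -0.63264333]
```

move_arm:
  motion:
    - [-4.6,10,-0.6,0,0,0,15]
    - [-4.6,25,-0.6,0,0,0,15]
    - [-4.6,40,-0.6,0,0,0,15]
    - [-4.6,50,-0.6,0,0,0,15]
    - [-4.6,50,-0.6,0,0,0,15]
    - [-4.6,50,-0.6,0,0,0,15]
    - [-4.6,50,-0.6,0,0,0,15]

```text
time_s: 19.4
tool_pos: [623.6, 205.7, 278.5]
ee_rot: [0.075, -0.702, 0.704, -0.079]
wrist_force: [0.4, -0.5, 0.4]
finger_gap: 22.5
```

```bash
python3 - <<'E'
from h import *
s=observe();print(s["tool_pos"],s["wrist_force"],np.abs(s["qvel"]).max())
Rt=R.from_quat(s["ee_rot"]).as_matrix();c=cam("wrist")
t=s["tool_pos"]+Rt@np.array([1.9,140,1.9]);print("tip",t,Rt.T@(np.array([622.3,203.2,123])-t))
cv2.imwrite("pics/w13.png",cv2.resize(c["pixels"][:,:,::-1][130:250,260:380],None,fx=5,fy=5,interpolation=cv2.INTER_CUBIC))
E
```

```text
[623.55280773 205.74232304 278.49144553] [ 0.43460415 -0.47164364  0.41795272] 0.005996693214308126
tip [623.11204981 203.25677072 138.48841785] [ 0.90814165 15.482273   -0.168038  ]
```

View pics/w13.png

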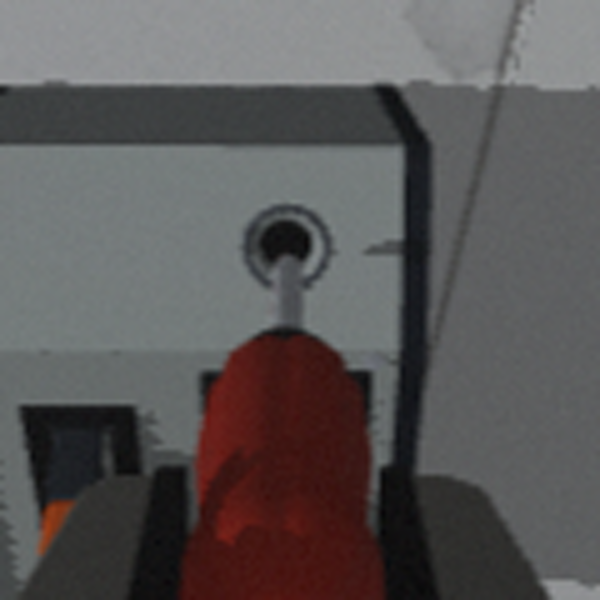

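The tip (288,257) is at the front rim of the hole (286,246) and moves to about 242 as it descends, so it is aligned. Lowering it in.

move_arm:
  motion:
    - [0.5,8,0,0,0,0,15]
    - [0.5,16,0,0,0,0,15]
    - [0.5,24,0,0,0,0,15]
    - [0.5,32,0,0,0,0,15]
    - [0.5,40,0,0,0,0,15]
    - [0.5,50,0,0,0,0,15]
    - [0.5,50,0,0,0,0,15]

```text
time_s: 20.15
tool_pos: [622.4, 205.4, 226.2]
ee_rot: [0.076, -0.702, 0.704, -0.078]
wrist_force: [-0.1, 0.1, -1.3]
finger_gap: 23.1
```

```bash
python3 - <<'E'
from h import *
s=observe();print(s["tool_pos"],s["wrist_force"],s["moment"]);go([s["tool_pos"][0],s["tool_pos"][1],167],Mv)
E
```

```text
[622.42151707 205.41576032 226.23041585] [-0.06786791  0.08557691 -1.31619516] [0.06306402 0.05347456 0.04792538]
shift [ 0.2 59.2 -0.2] turn [-0.003 -0.    -0.003] 
shift [ 0.2 59.2 -0.2] turn [ 0.005  3.142 -0.004] flip
```

Tip is 37 mm below the ledge with no contact force. Continuing.

move_arm:
  motion:
    - [0,10,0,0,0,0,15]
    - [0,20,0,0,0,0,15]
    - [0,30,0,0,0,0,15]
    - [0,40,0,0,0,0,15]
    - [0,48,0,0,0,0,15]
    - [0,54,0,0,0,0,15]
    - [0,59,0,0,0,0,15]
    - [0,59,0,0,0,0,15]

```text
time_s: 20.95
tool_pos: [622.3, 205.2, 166.4]
ee_rot: [0.076, -0.702, 0.704, -0.078]
wrist_force: [-0.5, 0.2, -0.1]
finger_gap: 23.0
```

```bash
python3 - <<'E'
from h import *
s=observe();print(s["tool_pos"],s["wrist_force"],s["moment"])
c=cam("side");P=cloud(c);h=cv2.cvtColor(c["pixels"],cv2.COLOR_RGB2HSV)
r=((h[...,0]<6)|(h[...,0]>174))&(h[...,1]>120)&(abs(P[...,0]-620)<30)&(abs(P[...,1]-204)<30)&(P[...,2]>110)
print("handle bottom",np.nanmin(P[r][:,2]))
E
```

```text
[622.27236775 205.22435899 166.39222166] [-0.4838773   0.18851777 -0.052879  ] [-0.02430098  0.04775184  0.01165973]
handle bottom 128.10785624503615
```

move_arm:
  motion:
    - [0,1.5,0,0,0,0,15]
    - [0,1.5,0,0,0,0,15]
    - [0,1.5,0,0,0,0,28]
    - [0,1.5,0,0,0,0,40]
    - [0,1.5,0,0,0,0,48]
    - [0,1.5,0,0,0,0,48]
    - [0,-15,0,0,0,0,48]
    - [0,-40,0,0,0,0,48]
    - [0,-80,0,0,0,0,48]
    - [0,-120,0,0,0,0,48]
    - [0,-120,0,0,0,0,48]
    - [0,-120,0,0,0,0,48]

```text
time_s: 22.2
tool_pos: [623.0, 205.7, 289.7]
ee_rot: [0.074, -0.702, 0.704, -0.08]
wrist_force: [0.0, -0.6, -0.7]
finger_gap: 47.8
```

```bash
python3 - <<'E'
from h import *
s=observe();print(s["tool_pos"],s["wrist_force"],s["finger_gap"])
c=cam("side");P=cloud(c);h=cv2.cvtColor(c["pixels"],cv2.COLOR_RGB2HSV)
r=((h[...,0]<6)|(h[...,0]>174))&(h[...,1]>120)&(abs(P[...,0]-620)<30)&(abs(P[...,1]-204)<30)&(P[...,2]>110)
print("handle",np.nanmin(P[r],0),np.nanmax(P[r],0))
a=c["pixels"][:,:,::-1][170:370,200:400]
c=cam("wrist");P=cloud(c);h=cv2.cvtColor(c["pixels"],cv2.COLOR_RGB2HSV)
q=P-D;d=np.stack([q@dx,q@dy,q@n],-1)
m=(h[...,0]>=4)&(h[...,0]<17)&(h[...,1]>130)&(abs(d[...,1])<30)&(abs(d[...,0])<60)&(d[...,2]>48);print("module top",np.median(d[m],0),d[m].min(0),d[m].max(0))
r=((h[...,0]<6)|(h[...,0]>174))&(h[...,1]>120)&(abs(P[...,0]-620)<30)&(abs(P[...,1]-204)<30)&(P[...,2]>195);w=P[r];print("cap",w.min(0),w.max(0))
b=c["pixels"][:,:,::-1][100:300,220:420]
cv2.imwrite("pics/end.png",cv2.resize(np.hstack([a,b]),None,fx=2,fy=2,interpolation=cv2.INTER_CUBIC))
E
```

```text
[623.01004276 205.68086321 289.74691916] [ 0.02806273 -0.61474987 -0.74007011] 47.83981503292433
handle [607.49504002 198.015702   126.98210929] [632.53033775 218.76084401 210.82607884]
module top [-10.09511402  -3.30202195  54.40357114] [-32.98891151  -6.49806376  48.03343591] [31.01338576  5.8022575  55.67959325]
cap [609.73121555 193.7738853  195.20041405] [634.08842534 229.25008433 309.9781815 ]
```

View pics/end.png

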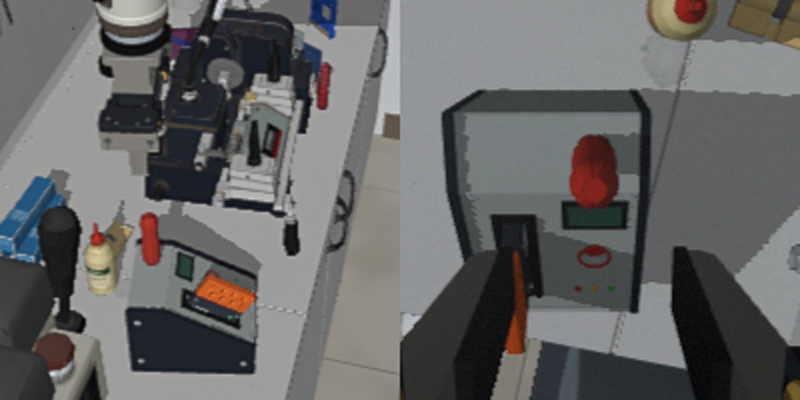

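The screwdriver stands upright in its hole (left panel (150,238)), with its handle spanning 127–211 mm as at the start. The module is seated, the gripper is clear, and the oil bottle and lock cylinder are in place.

```bash
python3 -c "
from workcell import close_job
print(close_job())"
```

```text
the job is handed in; nothing more can be done
None
```

The job is handed in at about 22 s of robot time. The orange module is docked, the reset button was pressed with the screwdriver, and the screwdriver is back in its hole. The hand-in reports no verdict, so the points below rest on my own checks.

- **Module:** I pressed it in until the slot pushed back with about 48 N. Its top stood 54.4–54.7 mm off the face (55 is fully home). It measured within about 1 mm of centre on the clear view.
- **Button:** I pressed the cap with the blade tip to 12 N and then 17 N along the button's axis, with almost no side force. That is well over the roughly 3 N spring, so I take it as fully down. I saw no display change to confirm that the console registered the module.
- **Screwdriver:** In the last pictures it stands upright, with the handle from 127 mm to 211 mm, the same as at the start.
- **Surroundings:** The gripper is open and clear of everything. The oil bottle and lock cylinder were in place in the last view. I did not photograph the rack again after taking the module out. The lift showed no abnormal force, so I expect the grey module is undisturbed.
- **Disagreement:** Two measurements of where the screwdriver sat in the gripper differed by about 3 mm, because I took them while the arm was still settling. I measured again once it had stopped and used that for putting the screwdriver back.
- **Over budget:** I viewed 14 pictures against a budget of 10, mostly to check the return into the hole.

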